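# Rebuild a small deck winch with new bearings

### The job

Put the winch together on its base with the new bearings: first the large white bearing down over the stem onto the base's brass shoulder, then the small white bearing onto the step of the stem, then the drum over both, wide end down, until it sits on the base flange, and last the cap on the drum's open top. Everything must be fully down, level and let go. Leave the two old rust-brown bearings where they lie, they are worn out.

Things in the scene. Friction and masses are not known exactly. Their poses are not given: they have to be found in the camera images.
- winch_base: fixed winch base on a square plywood board 136 mm wide. Origin: underside of the board below the stem's axis, z up. Heights over the origin: board top 12 mm; grey flange 100 mm wide, top 20 (drum's underside goes here); brass shoulder 40 wide, top 24 (large bearing's underside); stem 28 thick up to a flat step at 50 (small bearing's underside); thin stem 16 thick up to 70, cone to its tip at 76.
- new_large_mid (a point): new large roller bearing: white ring with bright steel rollers, lying flat; 45 mm outside, 34 mm bore, 22 mm high, 60 g. The point is its centre, half-way up; z is its axis.
- new_small_mid (a point): new small roller bearing: white ring with bright steel rollers, lying flat; 34 mm outside, 21 mm bore, 16 mm high, 40 g. The point is its centre, half-way up; z is its axis.
- old_large_mid (a point): worn large bearing, rust-brown ring, same size as the new large one (45 mm outside, 22 mm high); to be left alone. The point is its centre.
- old_small_mid (a point): worn small bearing, rust-brown ring, same size as the new small one (34 mm outside, 16 mm high); to be left alone. The point is its centre.
- drum_mid (a point): winch drum: bright steel tube open at both ends, standing on its wide end, 78 mm high, 450 g. Skirt 76 mm wide at the bottom, narrowing up to 15 mm height; straight waist 58 mm wide (60 over its ribs) from 15 to 62 mm; crown 64 mm wide at the top. Bore 51 mm, flared to 69 at the bottom and 57 at the top. The point is its centre, 39 mm above its underside; z points to the crown.
- cap_mid (a point): winch cap, right way up, 28 mm high, 120 g: black spigot 45 mm wide (0 to 8 mm), black disc 64 wide (8 to 14), on top a steel collar 34 wide (14 to 28) with a dark star-shaped socket; take it by the collar. The point is its centre, 14 mm up; z up. Finished, the spigot is in the drum's top, the disc on its rim (98 mm over the base's origin) and the point at 104 mm.
Mind the look-alikes: they are no part of the job. Leave any blue look-alike of the part that bears new_large_mid alone.

How it is judged:
On the way, in this order (a step that is already met when the one before it is completed fails the run):
1. the large white bearing is down on the brass shoulder (horizontal distance between new_large_mid and winch_base below 0.006 m and z of new_large_mid in the frame of winch_base between 0.031 and 0.039 m and angle between the z axis of new_large_mid and the z axis of winch_base, either way round below 0.12 rad), for 0.2 s.
2. the small white bearing is down on the step of the stem (horizontal distance between new_small_mid and winch_base below 0.006 m and z of new_small_mid in the frame of winch_base between 0.054 and 0.062 m and angle between the z axis of new_small_mid and the z axis of winch_base, either way round below 0.12 rad), for 0.2 s.
3. the drum stands over both on the base flange (horizontal distance between drum_mid and winch_base below 0.009 m and z of drum_mid in the frame of winch_base between 0.055 and 0.063 m and angle between the z axis of drum_mid and the z axis of winch_base, either way round below 0.12 rad and angle between drum_mid's own z axis and vertical below 0.12 rad), for 0.2 s.
4. the cap sits on the drum's rim (horizontal distance between cap_mid and winch_base below 0.014 m and z of cap_mid in the frame of winch_base between 0.1 and 0.108 m and angle between the z axis of cap_mid and the z axis of winch_base, either way round below 0.12 rad and angle between cap_mid's own z axis and vertical below 0.12 rad), for 0.2 s.
At the end, for the whole second after the job is handed in: Both new bearings within 6 mm of the stem's axis, the drum within 9 mm, the cap within 14 mm; each at its seated height within 4 mm and level within 0.12 rad, drum and cap the right way up, all at rest (all of step 1 and all of step 2 and all of step 3 and all of step 4 and linear speed of each of new_large, new_small, drum, cap below 0.02 m/s); the robot touches nothing.
It fails at once if the old large bearing was moved more than 30 mm (distance of old_large_mid from where it was at the start of the episode above 0.03 m).
It fails at once if the old small bearing was moved more than 30 mm (distance of old_small_mid from where it was at the start of the episode above 0.03 m).
It also fails if it takes over 115 s, if anything falls off the work surface, if the arm or the gripper's body presses on something with over 40 N, if the wrist force passes 120 N, or if a joint passes its speed limit or range.

### The arm

A 7-joint arm with a two-finger parallel gripper is mounted at the origin on a cart in front of the work surface, level with it; the furniture and walls round the work are solid. World frame = base frame: x ahead of the robot, y to its left, z up, the work surface at z = 0. Lengths are in m, angles in rad, forces in N, time in s.
With the tool pointing down it reaches from about 0.425 to 0.875 m from the base axis. Payload 4.7 kg.
Tool frame: the origin (TCP) lies on the centre line of the jaws, within the pads' length; the fingertips stand 8 mm ahead of it and the grasp point (between the pads) lies 11 mm behind it; z points along the fingers, y is the direction in which the jaws open and shut (so a half turn about z gives the same grasp; the last joint's range is limited). The gripper opens to 87 mm and grips with 3 to 60 N. Pads are 19 mm wide; open, the fingers measure 117 mm over their backs; the gripper's body (75 mm by 190 mm) begins 51 mm behind the grasp point.
Start: joints at [-1.087, 0.321, -0.07, 1.45, 0.023, 1.371, -0.057], TCP at [0.294, 0.58, 0.231] pointing down, gripper open.
Joint ranges: [-2.86, 2.86], [-0.3, 2.09], [-1.38, 1.24], [0.06, 2.45], [-1.56, 4.7], [0.09, 2.05], [-2.69, 2.69]. Speed limits (rad/s): [2.57, 2.57, 3.14, 3.14, 3.14, 3.14, 3.14].

### API

Orientations are given as a rotation vector (axis times angle).
In Python, from bench import ctrl, cams, workorder gives the robot as it stands. The module is installed in compiled form; this text tells all that it offers.
- The arm moves only by the tool carry_out, never from a script. Its argument "rows" is a list of rows, each an object with "offset": the shift along the tool's x, y, z in m, a list of three; "rot": the turn, a rotation vector about the tool's x, y, z in degrees, a list of three; "gripper": the opening, from 0 (shut) to 1 (fully open). In form: [{"offset": [dx, dy, dz], "rot": [rx, ry, rz], "gripper": gripper}, ...]. A call has 1 to 10 rows; each row shifts and turns the commanded pose from where the row before left it, along the tool's axes as they then stand; what a row does not reach is not made up. A row lasts 1/8 s, in which the tool goes at most 62.5 mm and 10.7 degrees, less where a joint would pass 70% of its speed; a pose out of reach is approached as far as the arm can. A call is refused whole if a number of a shift passes 0.0625 or a number of a turn 10.7, either way. A call with a gripper value outside its range is refused whole. The fingers move at their own pace and stop on an object; "grip_force" is the grip in N (left out, the last holds). Time passes only in rows, so rows that do not move let the fingers close. It gives the time, the measured TCP pose, the force and the opening at its end, in the units of the state.
- ctrl.get_state(): the state, without advancing time (a new reading comes with each control period).
- cams.get_image(name): name is "scene" or "top"; returns a dict with "img" (480x640x3 uint8, red, green, blue), "vfov" (degrees; the focal length in pixels is half the picture's height over the tangent of half this angle, whatever the lens; pixels are square), "cx", "cy" (the principal point, pixels), "k1" (the pictures are not rectified: a ray, as slopes to the right and down, at radius r is drawn at 1 + k1 r^2 times it, then the intrinsics apply), "R" (3x3) and "t" (3): a world point X has camera coordinates R X + t. Camera axes: x right, y down, z forward; pixel columns grow to the right and rows downward; lengths in m; the calibration is good to about 2 mm. A picture is of the moment at which its call begins. There is no depth.
- workorder.close_job(): hands the job in, once; it reports no verdict.
The state is a dict: "time": time; "joint_positions": joint angles; "qd": joint speeds; "joint_torque": joint torques, N m; "position": TCP position; "tool_rot": TCP orientation; "ft_force": force on the tool from outside, world axes, zero at the start; "torque": the same for the moment, N m; "grip_width": opening from 0.0 (shut) to 1.0 (fully open).
Only numpy, scipy, OpenCV 4.12 (cv2) and the standard library are available. Lean on these libraries where they do the work, as an engineer would, in place of code of your own. Each camera call takes 0.05 s, during which the arm holds its last target.

## Working session

There is one attempt and no reset: what is moved stays moved. The work goes in short steps, Python scripts to look and compute and a tool call to move; the robot and the scene stay as the last step left them, time stands still between calls to the robot, and variables do not carry over. Pictures are saved under pics/ and viewed, and the job is handed in when it is done.

Besides the shell and the picture viewer there is one more tool, called after "Request:" by a JSON object that holds its "api" and its "payload", one argument or row to a line. carry_out: Moves the arm, as the interface text tells. Its arguments: {"type":"object","properties":{"rows":{"type":"array"},"grip_force":{"type":"number"}},"required":["rows"]}

```bash
mkdir -p pics; cat > h.py <<'E'
import numpy as np, cv2
from bench import ctrl, cams, workorder
def grab(n):
    return cams.get_image(n)
def save(c,name,crop=None,scale=1):
    im=c["img"][:,:,::-1].copy()
    if crop: x0,y0,x1,y1=crop; im=im[y0:y1,x0:x1]
    if scale!=1: im=cv2.resize(im,None,fx=scale,fy=scale,interpolation=cv2.INTER_CUBIC)
    cv2.imwrite("pics/"+name,im)
def K(c):
    f=c["img"].shape[0]/2/np.tan(np.radians(c["vfov"])/2)
    return np.array([[f,0,c["cx"]],[0,f,c["cy"]],[0,0,1.]])
def ray(c,u,v):
    p=cv2.undistortPoints(np.array([[[u,v]]],float),K(c),np.array([c["k1"],0,0,0,0.]))[0,0]
    R=np.array(c["R"]);t=np.array(c["t"])
    return -R.T@t, R.T@np.array([p[0],p[1],1.])
def onz(c,u,v,z):
    o,d=ray(c,u,v); return o+d*(z-o[2])/d[2]
def proj(c,X):
    X=np.atleast_2d(np.array(X,float))
    R=np.array(c["R"]);t=np.array(c["t"])
    return cv2.projectPoints(X.reshape(-1,1,3),cv2.Rodrigues(R)[0],t,K(c),np.array([c["k1"],0,0,0,0.]))[0][:,0]
E
python3 - <<'E'
from h import *
print(ctrl.get_state())
for n in("scene","top"):
    c=grab(n); save(c,n+"0.png"); print(n,{k:v for k,v in c.items() if k!="img"}, "pos",-np.array(c["R"]).T@np.array(c["t"]))
E
```

```text
{'time': 0.0, 'joint_positions': array([-1.08692002,  0.32180889, -0.07010624,  1.45166872,  0.0226246 ,
        1.37080905, -0.05688601]), 'qd': array([-4.95037023e-05,  2.24045790e-04, -9.32378904e-04,  1.10297152e-03,
        6.85827218e-04, -1.16213505e-03,  1.60877453e-03]), 'joint_torque': array([ 1.45057429e-04, -4.91286707e+01, -4.03881194e-01, -3.12531745e+01,
       -6.38139085e-02,  4.37336485e-02,  1.76155627e-04]), 'position': array([0.29404172, 0.57908297, 0.229474  ]), 'tool_rot': array([-7.30972497e-01, -3.05502918e+00,  2.94934282e-03]), 'ft_force': array([0.86826514, 0.30465354, 0.36618806]), 'torque': array([-0.02971464,  0.00116234, -0.02115299]), 'grip_width': 0.9935070088010167}
scene {'vfov': 53.621022331729876, 'cx': 321.04832335243276, 'cy': 238.5473600221288, 'k1': 0.017436735982401724, 'R': array([[-0.54537714, -0.8381576 ,  0.00745772],
       [-0.57262998,  0.36607525, -0.73354197],
       [ 0.61209369, -0.40432754, -0.67960324]]), 't': array([0.34150339, 0.28569422, 0.68192319])} pos [-0.06755566  0.4573684   0.67045907]
top {'vfov': 46.11750755395997, 'cx': 326.98987995954906, 'cy': 235.5846467993608, 'k1': -0.14686262730548125, 'R': array([[ 0.33324324, -0.94282975,  0.00458249],
       [-0.9114669 , -0.3233938 , -0.25425291],
       [ 0.24119916,  0.08055127, -0.96712691]]), 't': array([-0.07874673,  0.47928522,  1.29426529])} pos [ 0.15091874 -0.02350161  1.37393931]
```

View pics/scene0.png

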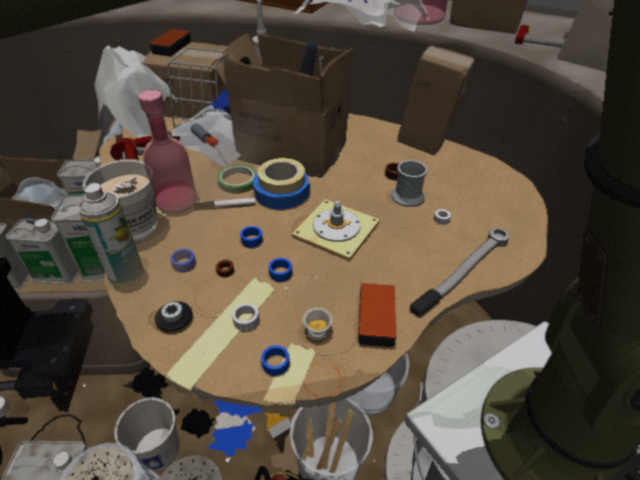

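View pics/top0.png

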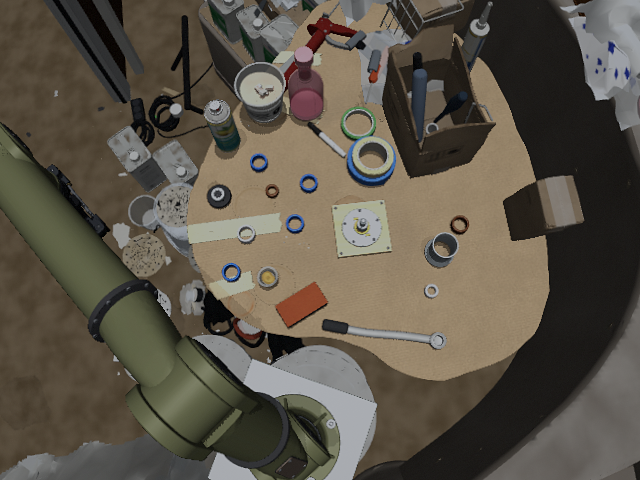

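```bash
python3 - <<'E'
from h import *
c=grab("top"); d=grab("scene")
a=cv2.resize(c["img"][140:310,190:310][:,:,::-1],None,fx=4,fy=4,interpolation=cv2.INTER_CUBIC)
cv2.imwrite("pics/t1.png",cv2.resize(c["img"][170:300,200:350][:,:,::-1],None,fx=4.6,fy=4.6,interpolation=cv2.INTER_CUBIC)[:600])
cv2.imwrite("pics/t2.png",cv2.resize(c["img"][190:310,330:480][:,:,::-1],None,fx=5,fy=5,interpolation=cv2.INTER_CUBIC))
cv2.imwrite("pics/s1.png",cv2.resize(d["img"][220:385,140:350][:,:,::-1],None,fx=3.6,fy=3.6,interpolation=cv2.INTER_CUBIC))
cv2.imwrite("pics/s2.png",cv2.resize(d["img"][150:270,285:465][:,:,::-1],None,fx=4.4,fy=4.4,interpolation=cv2.INTER_CUBIC))
for n,z,u,v in (("largeA",.022,247,233),("cup",.022,268,277),("small",.016,432,291),("base",.07,362,226),("drum",.078,442,247),("cap",.028,218,195),("oldS",.016,272,190),("oldL",.022,459,224)):
    p=onz(c,u,v,z); print(n,p.round(3),"scene",proj(d,p).round(0))
E
```

```text
largeA [0.428 0.279 0.022] scene [[248. 312.]]
cup [0.342 0.19  0.022] scene [[319. 324.]]
small [ 0.443 -0.199  0.016] scene [[445. 214.]]
base [0.527 0.014 0.07 ] scene [[343. 207.]]
drum [ 0.539 -0.183  0.078] scene [[414. 171.]]
cap [0.494 0.384 0.028] scene [[174. 310.]]
oldS [0.556 0.262 0.016] scene [[226. 266.]]
oldL [ 0.628 -0.214  0.022] scene [[396. 168.]]
```

View pics/t1.png

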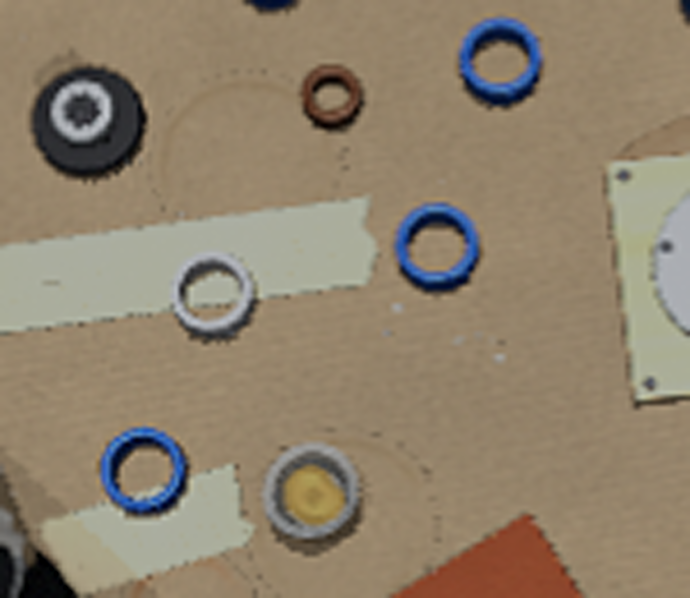

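View pics/s1.png

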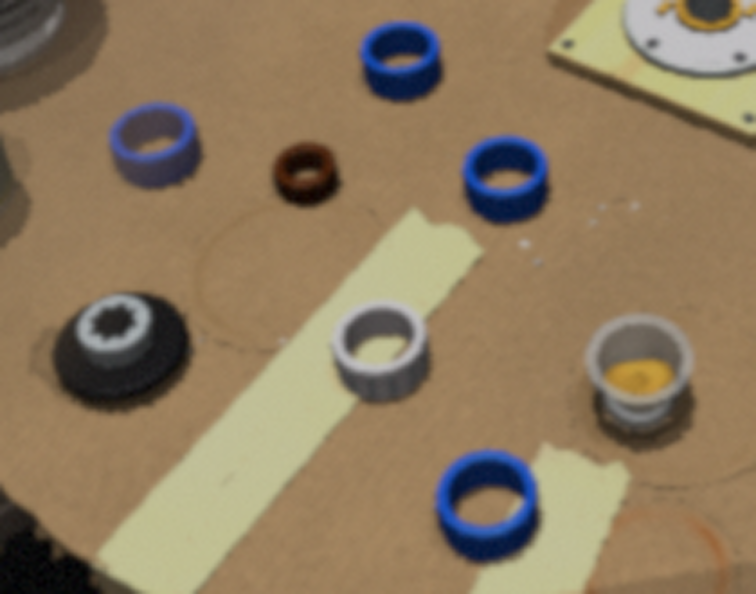

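View pics/t2.png

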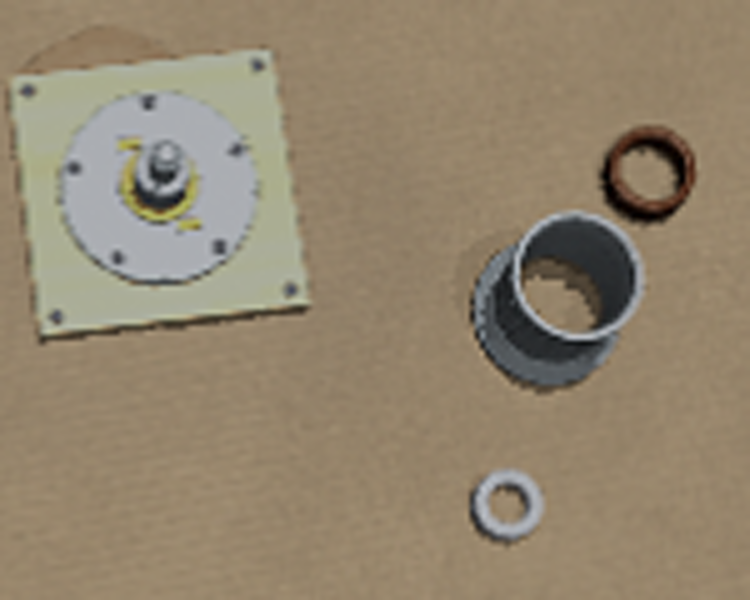

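View pics/s2.png

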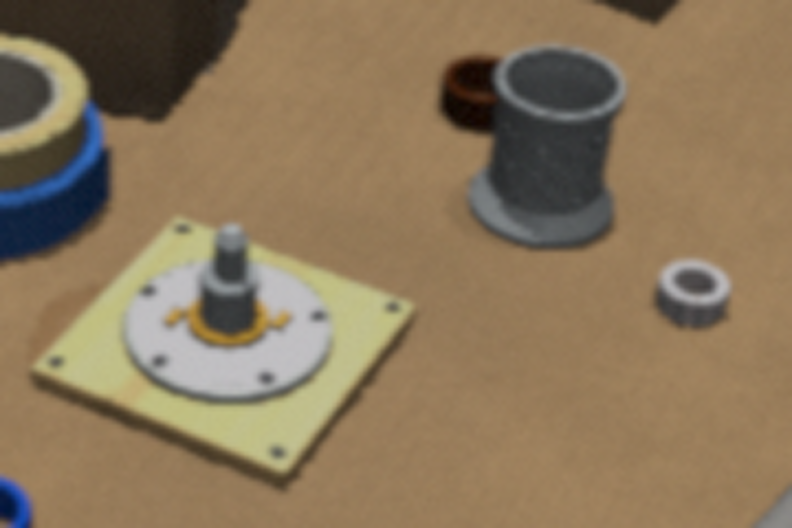

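```bash
cat >> h.py <<'E'
def blob(c,box,f):
    x0,y0,x1,y1=box
    im=c["img"][y0:y1,x0:x1]
    im=cv2.resize(im,None,fx=4,fy=4,interpolation=cv2.INTER_CUBIC)
    hsv=cv2.cvtColor(im,cv2.COLOR_RGB2HSV).astype(int)
    m=f(hsv[...,0],hsv[...,1],hsv[...,2]).astype(np.uint8)*255
    n,l,st,ce=cv2.connectedComponentsWithStats(m)
    k=1+np.argmax(st[1:,4]); m=(l==k).astype(np.uint8)*255
    pts=cv2.findNonZero(m); h=cv2.convexHull(pts)
    M=cv2.moments(h); e=cv2.fitEllipse(h)
    g=lambda p:((p[0]+.5)/4-.5+x0,(p[1]+.5)/4-.5+y0)
    return dict(cen=g((M['m10']/M['m00'],M['m01']/M['m00'])),ell=g(e[0]),axes=np.array(e[1])/4,ang=e[2],area=M['m00']/16,mask=m,im=im)
E
python3 - <<'E'
from h import *
c=grab("top"); d=grab("scene")
tiles=[]
def go(name,cam,box,f,z,use='cen'):
    b=blob(cam,box,f); p=onz(cam,*b[use],z)
    print(name,np.round(b[use],2),b['axes'].round(1),p.round(4))
    t=b['im'][:,:,::-1].copy(); cs,_=cv2.findContours(b['mask'],cv2.RETR_LIST,cv2.CHAIN_APPROX_NONE); cv2.drawContours(t,cs,-1,(0,0,255),1)
    t=cv2.resize(t,(200,200)); tiles.append(t)
W=lambda h,s,v:(s<40)&(v>70)
go("L top",c,(232,218,262,248),lambda h,s,v:(s<32)&(v>60),.011)
go("L sc",d,(228,300,264,336),lambda h,s,v:(s<45)&(v>60),.011)
go("S top",c,(420,279,444,303),W,.008)
go("S sc",d,(430,204,456,228),W,.008)
go("flange top",c,(332,200,392,258),lambda h,s,v:(s<35)&(v>100),.020,'ell')
go("flange sc",d,(305,198,370,246),lambda h,s,v:(s<35)&(v>90),.020,'ell')
go("board top",c,(322,190,402,268),lambda h,s,v:(s<75)&(v>100),.012)
go("drumrim top",c,(425,228,462,262),lambda h,s,v:(s<50)&(v>110),.078,'ell')
go("drumrim sc",d,(390,155,432,190),lambda h,s,v:(s<60)&(v>90),.078,'ell')
go("collar top",c,(206,182,232,208),lambda h,s,v:(v>110)&(s<60),.028,'ell')
go("collar sc",d,(154,295,194,333),lambda h,s,v:(v>100)&(s<60),.028,'ell')
go("disc top",c,(203,180,235,211),lambda h,s,v:(v<75),.011,'ell')
r=[np.hstack(tiles[i:i+4]) for i in range(0,12,4)]
cv2.imwrite("pics/m1.png",np.vstack(r))
E
```

```text
L top [246.22 228.83] [28.8 36.7] [0.4395 0.2872 0.011 ]
L sc [245.09 316.02] [28.  28.7] [0.4317 0.2837 0.011 ]
S top [431.06 290.36] [14.2 14.5] [ 0.4458 -0.1975  0.008 ]
S sc [442.37 215.72] [14.5 16.5] [ 0.4484 -0.1982  0.008 ]
flange top [359.99 230.8 ] [53.6 79.6] [0.5277 0.0159 0.02  ]
flange sc [336.26 224.57] [32.4 47.3] [0.5371 0.0203 0.02  ]
board top [363.86 232.04] [ 92.3 107.6] [0.5301 0.006  0.012 ]
drumrim top [441.34 248.69] [30.7 37.3] [ 0.5347 -0.1827  0.078 ]
drumrim sc [412.18 168.27] [17.1 30.4] [ 0.5483 -0.1865  0.078 ]
collar top [217.3  193.51] [12.5 13.4] [0.4976 0.3871 0.028 ]
collar sc [171.06 309.22] [15.8 21. ] [0.5002 0.3877 0.028 ]
disc top [218.95 196.31] [24.4 24.8] [0.4964 0.3853 0.011 ]
```

View pics/m1.png

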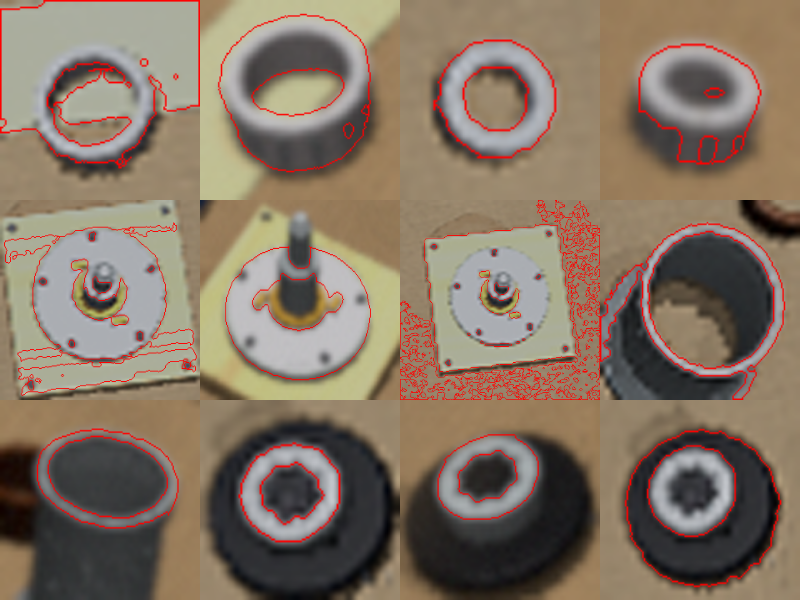

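```bash
python3 - <<'E'
from h import *
c=grab("top"); d=grab("scene")
tiles=[]
def go(name,cam,box,f,z,use='cen'):
    b=blob(cam,box,f); p=onz(cam,*b[use],z)
    print(name,np.round(b[use],2),b['axes'].round(1),p.round(4))
    t=b['im'][:,:,::-1].copy(); cs,_=cv2.findContours(b['mask'],cv2.RETR_LIST,cv2.CHAIN_APPROX_NONE); cv2.drawContours(t,cs,-1,(0,0,255),1)
    tiles.append(cv2.resize(t,(200,200)))
go("L top face",c,(236,222,258,246),lambda h,s,v:(h>90)&(v>105),.022,'ell')
go("L sc face",d,(228,300,264,336),lambda h,s,v:(s<45)&(v>115),.022,'ell')
go("S top face",c,(420,279,444,303),lambda h,s,v:(s<40)&(v>70),.016,'ell')
go("S sc face",d,(430,204,456,228),lambda h,s,v:(s<40)&(v>110),.016,'ell')
go("flange top",c,(332,200,392,258),lambda h,s,v:(h>90)&(s<40)&(v>100),.020,'ell')
go("flange sc",d,(305,198,370,246),lambda h,s,v:(s<35)&(v>90),.020,'ell')
go("brass top",c,(345,212,382,245),lambda h,s,v:(s>100)&(v>80),.024,'ell')
go("drumrim top",c,(428,230,462,258),lambda h,s,v:(s<50)&(v>118),.078,'ell')
go("drumrim sc",d,(390,155,432,190),lambda h,s,v:(s<60)&(v>90),.078,'ell')
go("L cen sc",d,(228,300,264,336),lambda h,s,v:(h>90)|(s<45),.011)
go("stemtip top",c,(355,215,372,232),lambda h,s,v:(v>60)&(s<60)&(h>90),.07)
go("stemtip sc",d,(326,198,348,214),lambda h,s,v:(s<80),.07)
cv2.imwrite("pics/m2.png",np.vstack([np.hstack(tiles[i:i+4]) for i in range(0,12,4)]))
E
```

```text
L top face [245.48 232.95] [16.9 17.7] [0.4267 0.2825 0.022 ]
L sc face [244.51 312.96] [21.2 27.6] [0.4298 0.2845 0.022 ]
S top face [431.05 290.39] [14.2 14.4] [ 0.444  -0.1965  0.016 ]
S sc face [442.5 214. ] [10.1 16.1] [ 0.4463 -0.1945  0.016 ]
flange top [361.17 227.14] [37.6 38.7] [0.5377 0.0161 0.02  ]
flange sc [336.28 224.55] [32.3 47.3] [0.5371 0.0203 0.02  ]
brass top [361.27 226.57] [13.9 14.8] [0.538  0.0163 0.024 ]
drumrim top [443.88 244.5 ] [25.6 30.8] [ 0.5466 -0.1856  0.078 ]
drumrim sc [412.19 168.26] [17.1 30.4] [ 0.5483 -0.1865  0.078 ]
L cen sc [245.1 316. ] [28.1 28.6] [0.4317 0.2837 0.011 ]
stemtip top [363.95 222.07] [18.1 25.2] [0.5376 0.0124 0.07  ]
stemtip sc [335.16 207.16] [18.5 27. ] [0.5356 0.0258 0.07  ]
```

View pics/m2.png

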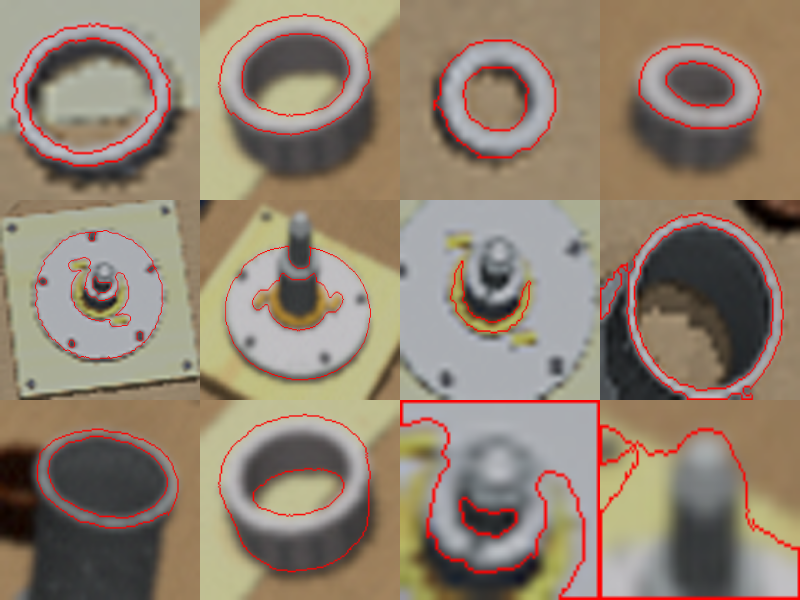

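Candidates for the large white bearing, in top-view pixels:
- White ring with rollers at (246,233).
- Grey cup with yellow content at (268,277).
- Blue rings at (231,272), (295,224), (309,183) and (259,162).
- Rust-brown old bearing at (459,224).

By the description I choose (246,233). The crops show a white ring with steel rollers there. The new small bearing is at (431,290), and the old small one at (272,190).

First I turn the jaws so they open along world y.

Request:
{"api": "carry_out", "payload": {
  "rows": [
    {"offset": [0, 0, 0], "rot": [0, 0, -9], "gripper": 1},
    {"offset": [0, 0, 0], "rot": [0, 0, -9], "gripper": 1},
    {"offset": [0, 0, 0], "rot": [0, 0, -9], "gripper": 1},
    {"offset": [0, 0, 0], "rot": [0, 0, 0], "gripper": 1}
  ]
}}

```text
time: 0.9
position: [0.2943, 0.5796, 0.2306]
tool_rot: [-0.0, -3.142, -0.0]
ft_force: [0.8, 0.2, -0.1]
grip_width: 1.003
```

Request:
{"api": "carry_out", "payload": {
  "rows": [
    {"offset": [-0.0224, -0.0493, 0.0133], "rot": [0, 0, 0], "gripper": 1},
    {"offset": [-0.0224, -0.0493, 0.0133], "rot": [0, 0, 0], "gripper": 1},
    {"offset": [-0.0224, -0.0493, 0.0133], "rot": [0, 0, 0], "gripper": 1},
    {"offset": [-0.0224, -0.0493, 0.0133], "rot": [0, 0, 0], "gripper": 1},
    {"offset": [-0.0224, -0.0493, 0.0133], "rot": [0, 0, 0], "gripper": 1},
    {"offset": [-0.0224, -0.0493, 0.0133], "rot": [0, 0, 0], "gripper": 1},
    {"offset": [0, 0, 0], "rot": [0, 0, 0], "gripper": 1},
    {"offset": [0, 0, 0], "rot": [0, 0, 0], "gripper": 1}
  ]
}}

```text
time: 1.9
position: [0.429, 0.2846, 0.1511]
tool_rot: [0.001, 3.141, 0.002]
ft_force: [0.2, -0.3, -0.6]
grip_width: 1.0
```

```bash
python3 - <<'E'
from h import *
d=grab("scene");c=grab("top");s=ctrl.get_state();print(s['position'])
save(d,"a1.png",(180,150,420,350),3.2);save(c,"a2.png",(180,130,380,300),3.5)
p=s['position']
print(proj(d,[p+[0,0,-.008]]),proj(c,[p]))
E
```

```text
[0.42862277 0.28565487 0.15121998]
[[236.19444736 264.3811503 ]] [[236.85779475 216.98142646]]
```

View pics/a1.png

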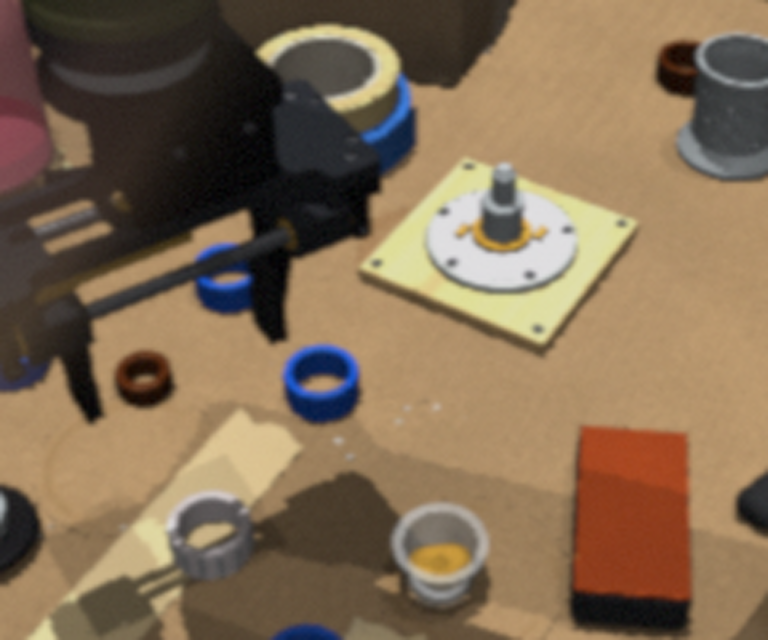

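View pics/a2.png

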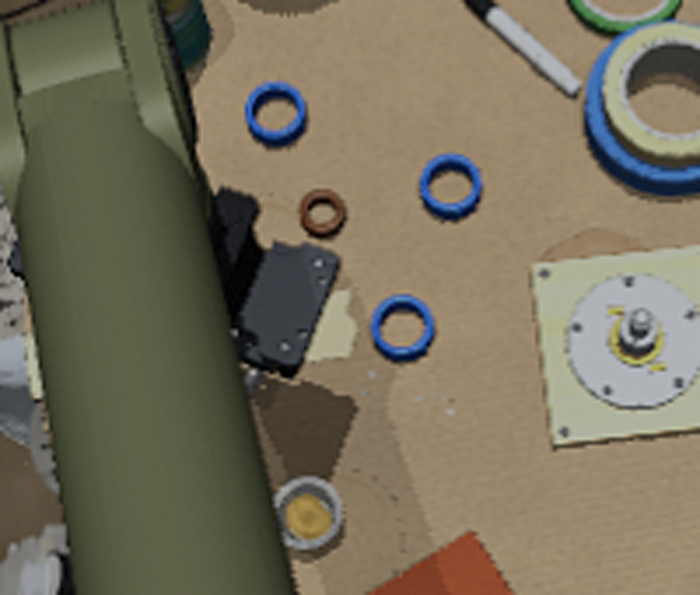

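Request:
{"api": "carry_out", "payload": {
  "rows": [
    {"offset": [0, -0.001, 0.04], "rot": [0, 0, 0], "gripper": 1},
    {"offset": [0, 0, 0.04], "rot": [0, 0, 0], "gripper": 1},
    {"offset": [0, 0, 0.03], "rot": [0, 0, 0], "gripper": 1},
    {"offset": [0, 0, 0.018], "rot": [0, 0, 0], "gripper": 1},
    {"offset": [0, 0, 0.01], "rot": [0, 0, 0], "gripper": 1},
    {"offset": [0, 0, 0], "rot": [0, 0, 0], "gripper": 1}
  ]
}}

```text
time: 2.75
position: [0.4286, 0.2836, 0.0125]
tool_rot: [0.004, -3.141, 0.0]
ft_force: [0.3, -0.7, 0.1]
grip_width: 1.002
```

```bash
python3 - <<'E'
from h import *
d=grab("scene");s=ctrl.get_state();print(s['position'],s['ft_force'])
save(d,"a3.png",(190,260,300,350),6)
E
```

```text
[0.42919482 0.28378034 0.01319073] [ 0.58694021  1.21363336 -0.14314188]
```

View pics/a3.png

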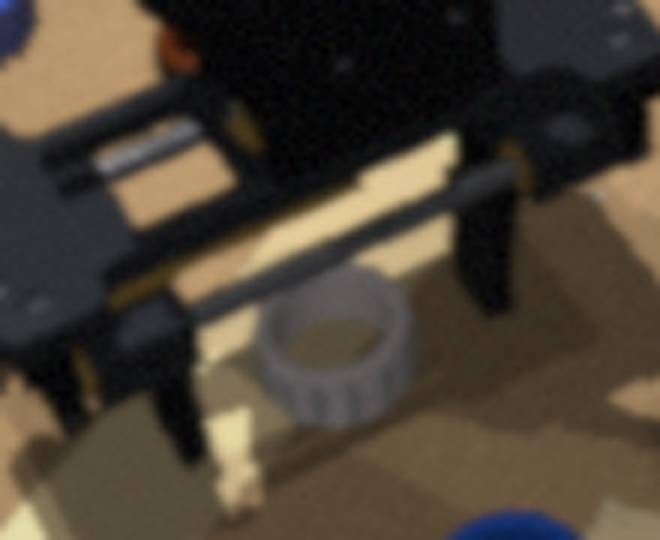

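Request:
{"api": "carry_out", "payload": {
  "rows": [
    {"offset": [0, 0, 0], "rot": [0, 0, 0], "gripper": 0.4},
    {"offset": [0, 0, 0], "rot": [0, 0, 0], "gripper": 0.4},
    {"offset": [0, 0, 0], "rot": [0, 0, 0], "gripper": 0.4},
    {"offset": [0, 0, 0], "rot": [0, 0, 0], "gripper": 0.4},
    {"offset": [0, 0, 0], "rot": [0, 0, 0], "gripper": 0.4},
    {"offset": [0, 0, 0], "rot": [0, 0, 0], "gripper": 0.4}
  ],
  "grip_force": 15
}}

```text
time: 3.55
position: [0.4291, 0.283, 0.0128]
tool_rot: [-0.002, 3.142, 0.0]
ft_force: [-0.3, 0.2, 0.6]
grip_width: 0.508
```

Request:
{"api": "carry_out", "payload": {
  "rows": [
    {"offset": [0, 0, -0.02], "rot": [0, 0, 0], "gripper": 0.4},
    {"offset": [0, 0, -0.04], "rot": [0, 0, 0], "gripper": 0.4},
    {"offset": [0, 0, -0.05], "rot": [0, 0, 0], "gripper": 0.4},
    {"offset": [-0.027, -0.06, -0.03], "rot": [0, 0, 0], "gripper": 0.4},
    {"offset": [-0.027, -0.06, 0], "rot": [0, 0, 0], "gripper": 0.4},
    {"offset": [-0.027, -0.06, 0], "rot": [0, 0, 0], "gripper": 0.4},
    {"offset": [-0.027, -0.06, 0], "rot": [0, 0, 0], "gripper": 0.4},
    {"offset": [-0.001, -0.024, 0], "rot": [0, 0, 0], "gripper": 0.4},
    {"offset": [0, 0, 0], "rot": [0, 0, 0], "gripper": 0.4},
    {"offset": [0, 0, 0], "rot": [0, 0, 0], "gripper": 0.4}
  ]
}}

```text
time: 4.8
position: [0.5304, 0.0379, 0.1485]
tool_rot: [0.005, -3.141, -0.002]
ft_force: [-0.5, -0.0, 0.2]
grip_width: 0.513
```

```bash
python3 - <<'E'
from h import *
d=grab("scene");c=grab("top");s=ctrl.get_state();print(s['position'],s['ft_force'])
save(d,"b1.png",(260,120,400,260),4);save(c,"b2.png",(300,150,440,290),4)
E
```

```text
[0.53043875 0.038333   0.14858199] [ 0.19583315 -0.56183449 -0.81938445]
```

View pics/b1.png

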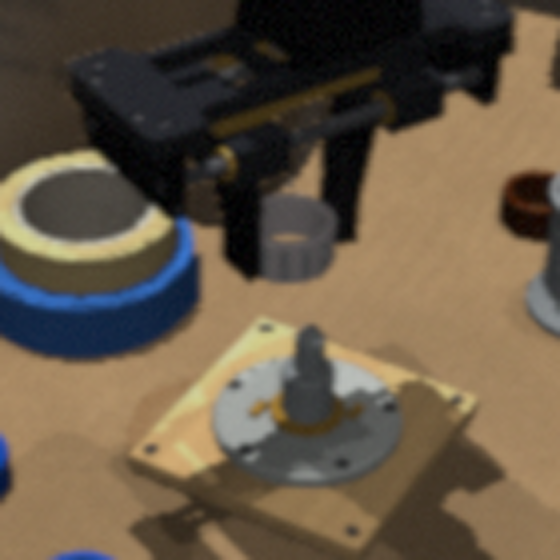

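View pics/b2.png

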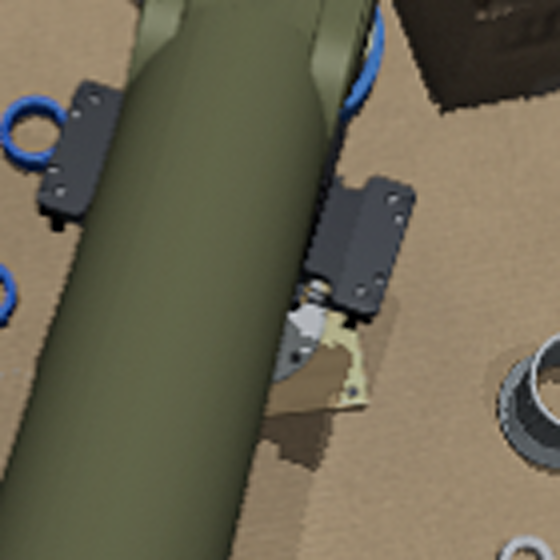

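```bash
cat >> h.py <<'E'
def ring(cx,cy,z,r,n=60):
    a=np.linspace(0,2*np.pi,n); return np.c_[cx+r*np.cos(a),cy+r*np.sin(a),0*a+z]
def overlay(c,name,crop,scale,rings):
    x0,y0,x1,y1=crop
    im=cv2.resize(c["img"][y0:y1,x0:x1][:,:,::-1],None,fx=scale,fy=scale,interpolation=cv2.INTER_CUBIC)
    for r,col in rings:
        p=((proj(c,r)-[x0,y0]+.5)*scale-.5); cv2.polylines(im,[np.round(p*8).astype(np.int32)],False,col,1,cv2.LINE_AA,3)
    cv2.imwrite("pics/"+name,im)
E
python3 - <<'E'
from h import *
d=grab("scene");c=grab("top")
x,y,z=.5304,.0381,.1485-.0127
G=(0,255,0);Rd=(0,0,255);Bl=(255,0,0)
bx,by=.5372,.0185
R=[(ring(x,y,z,.0225),Rd),(ring(x,y,z+.022,.0225),Rd),(ring(bx,by,.02,.05),G),(ring(bx,by,.024,.02),G),(ring(bx,by,.05,.014),G),(ring(bx,by,.07,.008),G)]
overlay(d,"b3.png",(285,150,385,250),6,R)
overlay(c,"b4.png",(330,190,400,260),8,R)
E
```

```text
(no output)
```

View pics/b3.png

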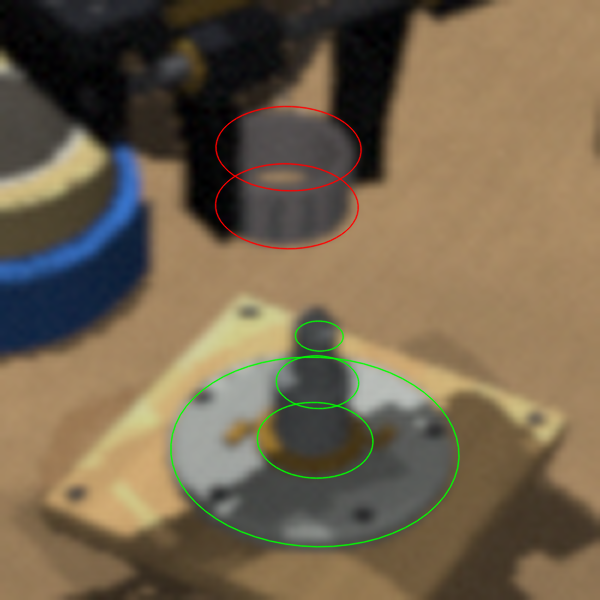

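View pics/b4.png

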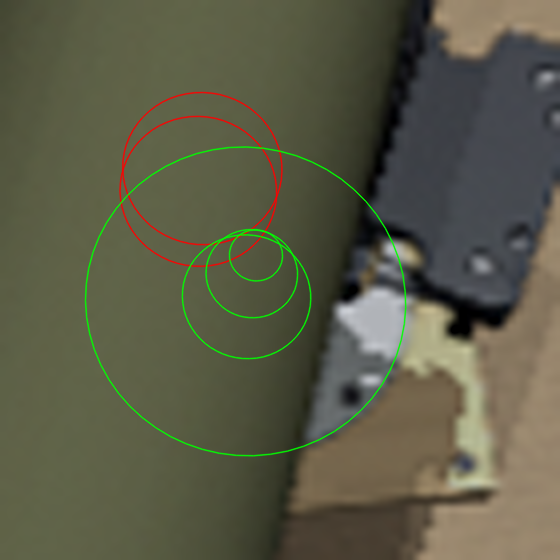

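Request:
{"api": "carry_out", "payload": {
  "rows": [
    {"offset": [-0.006, -0.0203, 0.02], "rot": [0, 0, 0], "gripper": 0.4},
    {"offset": [0, 0, 0.025], "rot": [0, 0, 0], "gripper": 0.4},
    {"offset": [0, 0, 0.0105], "rot": [0, 0, 0], "gripper": 0.4},
    {"offset": [0, 0, 0], "rot": [0, 0, 0], "gripper": 0.4},
    {"offset": [0, 0, 0], "rot": [0, 0, 0], "gripper": 0.4}
  ]
}}

```text
time: 5.62
position: [0.5375, 0.0165, 0.0941]
tool_rot: [-0.004, 3.14, 0.001]
ft_force: [-0.3, -0.6, -0.9]
grip_width: 0.511
```

```bash
python3 - <<'E'
from h import *
d=grab("scene")
P=[ctrl.get_state()['position']];d2=grab("scene");P.append(ctrl.get_state()['position']);print(P)
x,y,z=np.mean(P,0);z-=.0127
G=(0,255,0);Rd=(0,0,255);Bl=(255,0,0)
bx,by=.5371,.0203
R=[(ring(x,y,z,.0225),Rd),(ring(x,y,z+.022,.0225),Rd),(ring(bx,by,.02,.05),G),(ring(bx,by,.024,.02),G),(ring(bx,by,.05,.014),G),(ring(bx,by,.07,.008),G)]
overlay(d,"b5.png",(285,150,385,250),6,R)
E
```

```text
[array([0.5375732 , 0.01641482, 0.09424645]), array([0.53751219, 0.01631372, 0.09420225])]
```

View pics/b5.png

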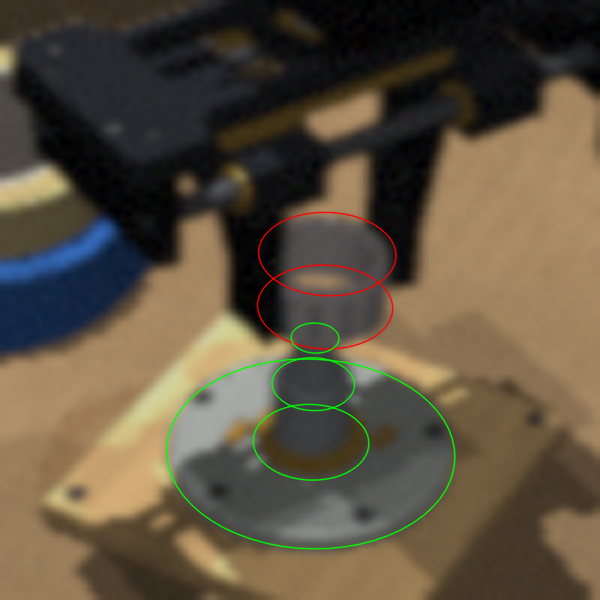

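```bash
python3 - <<'E'
from h import *
d=grab("scene")
x,y,z=.5375,.0165,.0942-.0127
G=(0,255,0);Rd=(0,0,255)
d=dict(d); d["img"]=np.clip((d["img"].astype(float)/255)**.6*255*1.2,0,255).astype(np.uint8)
R=[(ring(x+dx,y,z,.0225),col) for dx,col in((0,Rd),(.0035,G))]+[(ring(x+dx,y,z+.022,.0225),col) for dx,col in((0,Rd),(.0035,G))]
save(d,"b6r.png",(315,175,360,220),13)
overlay(d,"b6.png",(315,175,360,220),13,R)
E
```

```text
(no output)
```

View pics/b6.png

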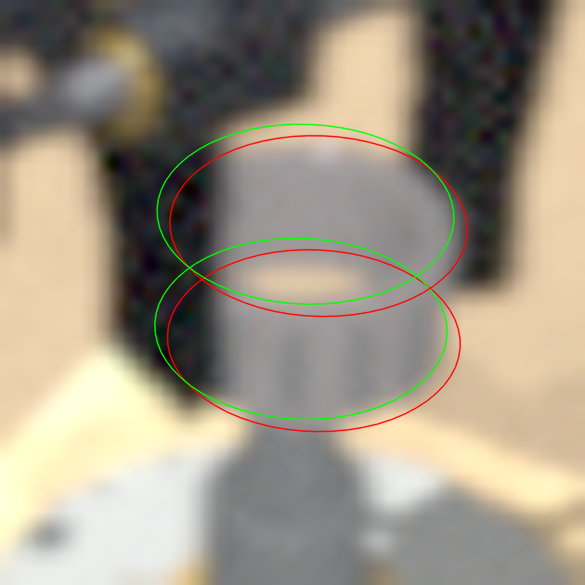

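View pics/b6r.png

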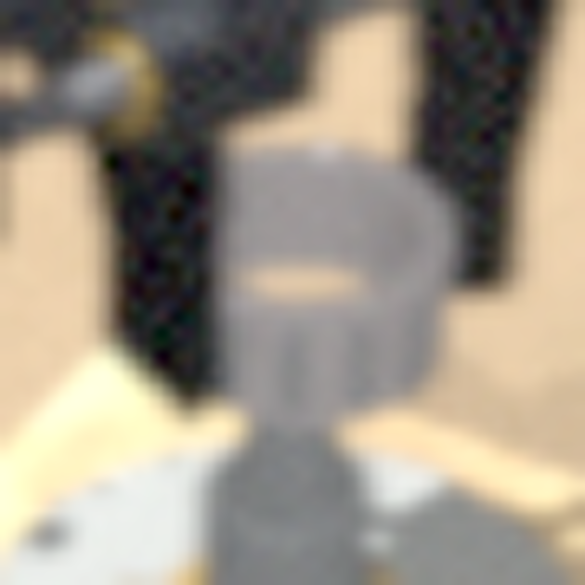

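Request:
{"api": "carry_out", "payload": {
  "rows": [
    {"offset": [0.0005, 0.0025, 0.01], "rot": [0, 0, 0], "gripper": 0.4},
    {"offset": [0, 0, 0.009], "rot": [0, 0, 0], "gripper": 0.4},
    {"offset": [0, 0, 0.006], "rot": [0, 0, 0], "gripper": 0.4},
    {"offset": [0, 0, 0], "rot": [0, 0, 0], "gripper": 0.4},
    {"offset": [0, 0, 0], "rot": [0, 0, 0], "gripper": 0.4}
  ]
}}

```text
time: 6.4
position: [0.5364, 0.0184, 0.0683]
tool_rot: [-0.002, 3.141, -0.0]
ft_force: [0.5, 0.2, -1.1]
grip_width: 0.515
```

```bash
python3 - <<'E'
from h import *
d=grab("scene");P=ctrl.get_state();print(P['position'],P['ft_force'])
x,y,z=P['position'];z-=.0127
d=dict(d); d["img"]=np.clip((d["img"].astype(float)/255)**.6*255*1.2,0,255).astype(np.uint8)
G=(0,255,0);Rd=(0,0,255)
R=[(ring(x,y,z+h,r),Rd) for h in(0,.022) for r in (.0225,)]+[(ring(.5371,.0203,.02,.05),G)]
overlay(d,"b7.png",(305,185,370,245),9,R)
save(d,"b7r.png",(305,185,370,245),9)
E
```

```text
[0.53654003 0.01843619 0.06842174] [0.59050489 0.19615807 0.1235014 ]
```

View pics/b7.png

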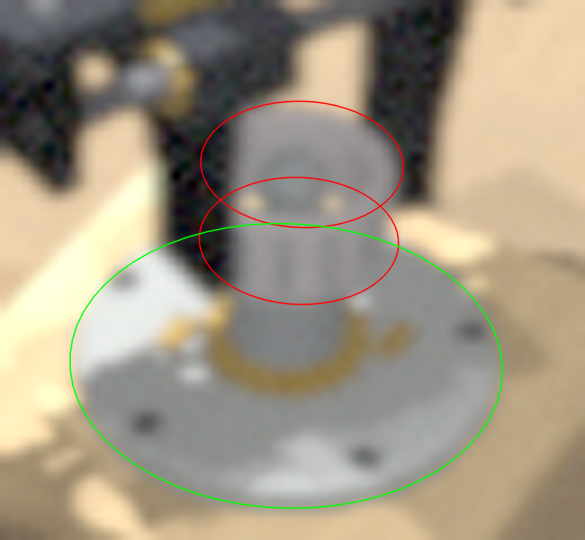

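View pics/b7r.png

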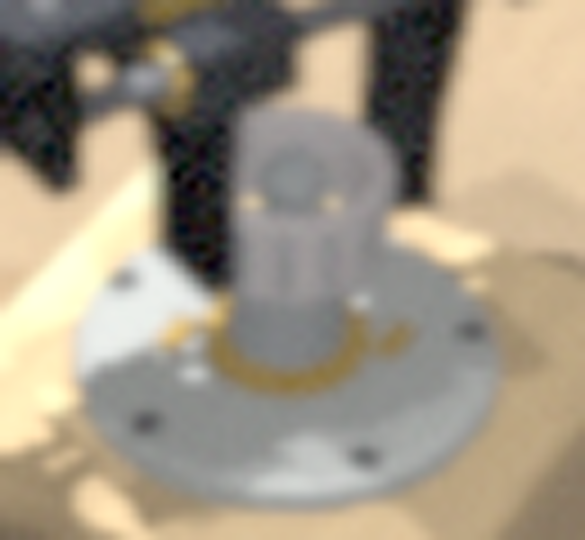

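Request:
{"api": "carry_out", "payload": {
  "rows": [
    {"offset": [0, 0, 0.004], "rot": [0, 0, 0], "gripper": 0.4},
    {"offset": [0, 0, 0.004], "rot": [0, 0, 0], "gripper": 0.4},
    {"offset": [0, 0, 0], "rot": [0, 0, 0], "gripper": 0.4}
  ]
}}

```text
time: 6.82
position: [0.5369, 0.0184, 0.0605]
tool_rot: [-0.002, 3.14, -0.0]
ft_force: [0.6, -0.4, 1.0]
grip_width: 0.515
```

Request:
{"api": "carry_out", "payload": {
  "rows": [
    {"offset": [0, 0, 0.004], "rot": [0, 0, 0], "gripper": 0.4},
    {"offset": [0, 0, 0.004], "rot": [0, 0, 0], "gripper": 0.4},
    {"offset": [0, 0, 0], "rot": [0, 0, 0], "gripper": 0.4}
  ]
}}

```text
time: 7.2
position: [0.5378, 0.0174, 0.0523]
tool_rot: [-0.001, 3.138, -0.002]
ft_force: [4.7, -3.5, -0.3]
grip_width: 0.512
```

```bash
python3 - <<'E'
from h import *
d=grab("scene");P=ctrl.get_state();print(P['position'],P['ft_force'],P['torque'])
d=dict(d); d["img"]=np.clip((d["img"].astype(float)/255)**.6*255*1.2,0,255).astype(np.uint8)
save(d,"b8r.png",(305,185,370,245),9)
E
```

```text
[0.5378225  0.01735101 0.05226722] [ 5.45687869 -3.36281339 -1.03696298] [-0.72335126 -1.09381314  0.00848798]
```

View pics/b8r.png

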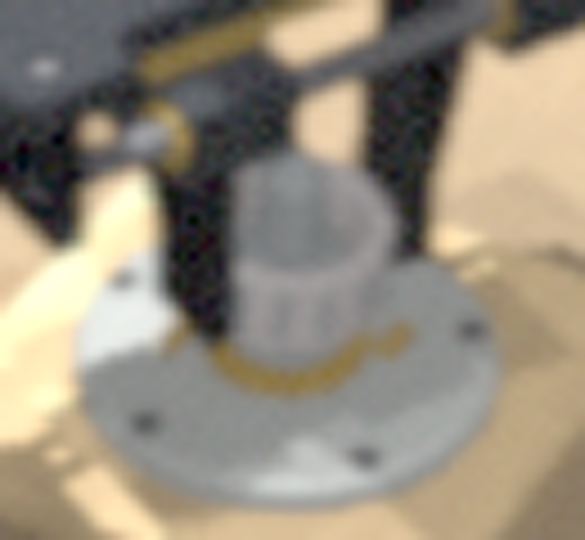

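Request:
{"api": "carry_out", "payload": {
  "rows": [
    {"offset": [-0.002, -0.0015, 0], "rot": [0, 0, 0], "gripper": 0.4},
    {"offset": [0, 0, 0], "rot": [0, 0, 0], "gripper": 0.4}
  ]
}}

```text
time: 7.5
position: [0.538, 0.017, 0.0517]
tool_rot: [0.002, -3.141, -0.0]
ft_force: [1.8, -1.5, -0.2]
grip_width: 0.514
```

Request:
{"api": "carry_out", "payload": {
  "rows": [
    {"offset": [-0.0015, -0.0015, 0.002], "rot": [0, 0, 0], "gripper": 0.4},
    {"offset": [0, 0, 0.004], "rot": [0, 0, 0], "gripper": 0.4},
    {"offset": [0, 0, 0.004], "rot": [0, 0, 0], "gripper": 0.4},
    {"offset": [0, 0, 0], "rot": [0, 0, 0], "gripper": 0.4}
  ]
}}

```text
time: 8.0
position: [0.5391, 0.0156, 0.0415]
tool_rot: [0.003, -3.14, 0.0]
ft_force: [0.2, 0.5, -0.4]
grip_width: 0.512
```

Request:
{"api": "carry_out", "payload": {
  "rows": [
    {"offset": [0, 0, 0.003], "rot": [0, 0, 0], "gripper": 0.4},
    {"offset": [0, 0, 0.0015], "rot": [0, 0, 0], "gripper": 0.4},
    {"offset": [0, 0, 0.001], "rot": [0, 0, 0], "gripper": 0.4},
    {"offset": [0, 0, 0], "rot": [0, 0, 0], "gripper": 0.4}
  ]
}}

```text
time: 8.5
position: [0.5402, 0.0155, 0.0372]
tool_rot: [-0.002, 3.141, 0.0]
ft_force: [-1.5, 0.2, 3.9]
grip_width: 0.509
```

Request:
{"api": "carry_out", "payload": {
  "rows": [
    {"offset": [0, 0, -0.0005], "rot": [0, 0, 0], "gripper": 0.7},
    {"offset": [0, 0, 0], "rot": [0, 0, 0], "gripper": 0.7},
    {"offset": [0, 0, 0], "rot": [0, 0, 0], "gripper": 0.7},
    {"offset": [0, 0, -0.02], "rot": [0, 0, 0], "gripper": 0.8},
    {"offset": [0, 0, -0.04], "rot": [0, 0, 0], "gripper": 1},
    {"offset": [0, 0, -0.05], "rot": [0, 0, 0], "gripper": 1},
    {"offset": [0.03, -0.05, -0.01], "rot": [0, 0, 0], "gripper": 1},
    {"offset": [0.03, -0.05, 0], "rot": [0, 0, 0], "gripper": 1},
    {"offset": [0.03, -0.05, 0], "rot": [0, 0, 0], "gripper": 1},
    {"offset": [0, 0, 0], "rot": [0, 0, 0], "gripper": 1}
  ]
}}

```text
time: 9.75
position: [0.4476, -0.1389, 0.1573]
tool_rot: [0.011, 3.142, -0.0]
ft_force: [-0.5, 0.5, -1.4]
grip_width: 1.002
```

```bash
python3 - <<'E'
from h import *
d=grab("scene");c=grab("top");print(ctrl.get_state()['position'])
save(d,"c1.png",(285,180,385,255),6);save(c,"c2.png",(320,190,480,310),5)
E
```

```text
[ 0.44998725 -0.13469552  0.15732317]
```

View pics/c1.png

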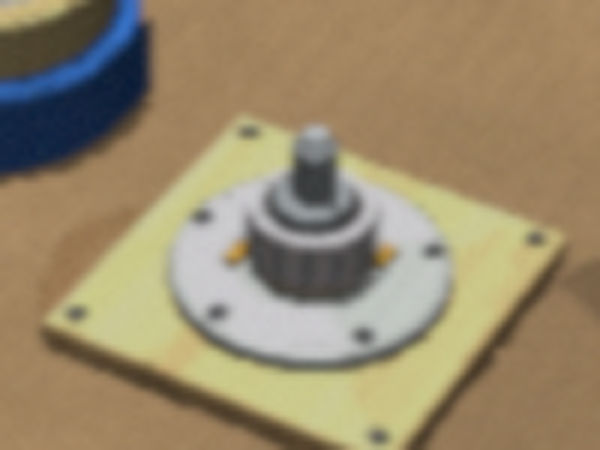

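View pics/c2.png

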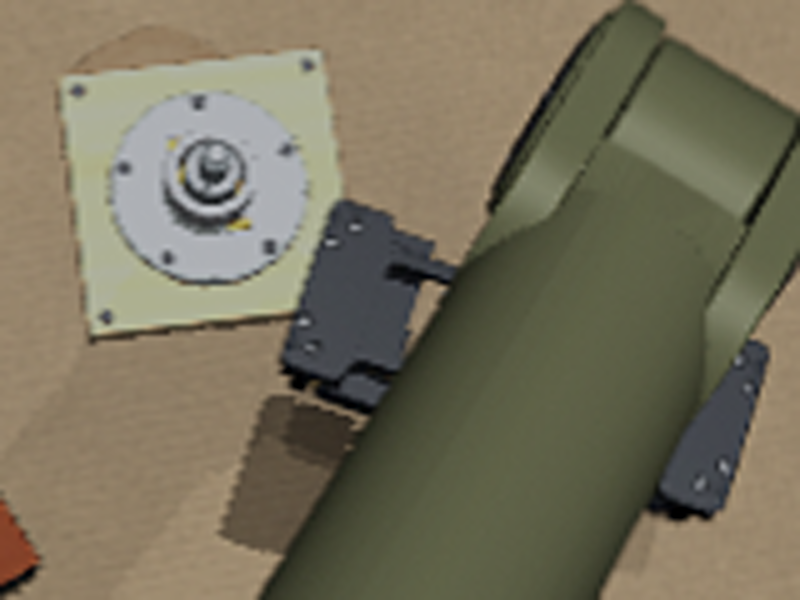

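Request:
{"api": "carry_out", "payload": {
  "rows": [
    {"offset": [0.005, -0.03, 0.03], "rot": [0, 0, 0], "gripper": 1},
    {"offset": [0, -0.031, 0.027], "rot": [0, 0, 0], "gripper": 1},
    {"offset": [0, 0, 0], "rot": [0, 0, 0], "gripper": 1},
    {"offset": [0, 0, 0], "rot": [0, 0, 0], "gripper": 1},
    {"offset": [0, 0, 0], "rot": [0, 0, 0], "gripper": 1}
  ]
}}

```text
time: 10.48
position: [0.4463, -0.1942, 0.1009]
tool_rot: [-0.006, 3.14, 0.0]
ft_force: [0.1, 1.1, -0.6]
grip_width: 0.998
```

```bash
python3 - <<'E'
from h import *
print(ctrl.get_state()['position'])
d=grab("scene");save(d,"c3.png",(390,150,500,240),6);print(ctrl.get_state()['position'])
E
```

```text
[ 0.4463014  -0.1942313   0.10090179]
[ 0.44618333 -0.19447613  0.10092768]
```

View pics/c3.png

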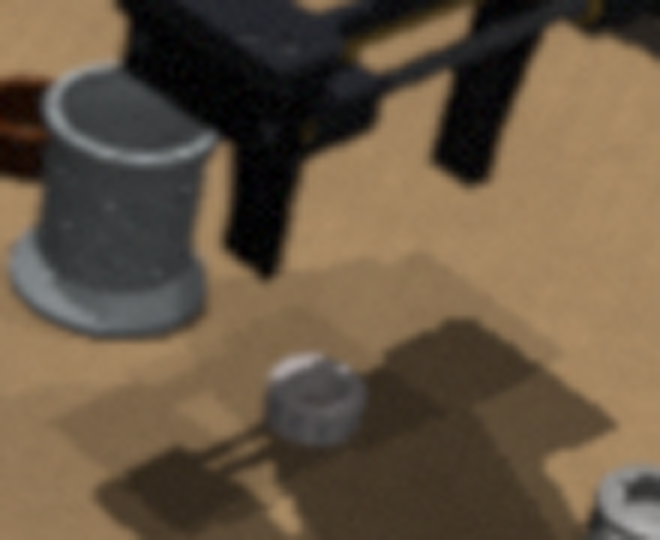

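Request:
{"api": "carry_out", "payload": {
  "rows": [
    {"offset": [0.001, -0.001, 0.035], "rot": [0, 0, 0], "gripper": 1},
    {"offset": [0, 0, 0.03], "rot": [0, 0, 0], "gripper": 1},
    {"offset": [0, 0, 0.017], "rot": [0, 0, 0], "gripper": 1},
    {"offset": [0, 0, 0.008], "rot": [0, 0, 0], "gripper": 1},
    {"offset": [0, 0, 0], "rot": [0, 0, 0], "gripper": 0.25},
    {"offset": [0, 0, 0], "rot": [0, 0, 0], "gripper": 0.25},
    {"offset": [0, 0, 0], "rot": [0, 0, 0], "gripper": 0.25},
    {"offset": [0, 0, 0], "rot": [0, 0, 0], "gripper": 0.25},
    {"offset": [0, 0, 0], "rot": [0, 0, 0], "gripper": 0.25},
    {"offset": [0, 0, 0], "rot": [0, 0, 0], "gripper": 0.25}
  ],
  "grip_force": 15
}}

```text
time: 11.78
position: [0.4441, -0.1966, 0.0102]
tool_rot: [-0.002, 3.141, 0.0]
ft_force: [-0.3, 0.1, 1.0]
grip_width: 0.4
```

Request:
{"api": "carry_out", "payload": {
  "rows": [
    {"offset": [0, 0, -0.02], "rot": [0, 0, 0], "gripper": 0.25},
    {"offset": [0, 0, -0.05], "rot": [0, 0, 0], "gripper": 0.25},
    {"offset": [0, 0.01, -0.06], "rot": [0, 0, 0], "gripper": 0.25},
    {"offset": [-0.015, 0.04, -0.01], "rot": [0, 0, 0], "gripper": 0.25},
    {"offset": [-0.02, 0.04, 0], "rot": [0, 0, 0], "gripper": 0.25},
    {"offset": [-0.02, 0.04, 0], "rot": [0, 0, 0], "gripper": 0.25},
    {"offset": [-0.02, 0.04, 0], "rot": [0, 0, 0], "gripper": 0.25},
    {"offset": [-0.02, 0.04, 0], "rot": [0, 0, 0], "gripper": 0.25},
    {"offset": [0, 0, 0], "rot": [0, 0, 0], "gripper": 0.25},
    {"offset": [0, 0, 0], "rot": [0, 0, 0], "gripper": 0.25}
  ]
}}

```text
time: 13.02
position: [0.5384, 0.0128, 0.1498]
tool_rot: [0.002, -3.141, 0.001]
ft_force: [0.3, -0.4, -0.6]
grip_width: 0.37
```

Request:
{"api": "carry_out", "payload": {
  "rows": [
    {"offset": [-0.001, 0.003, 0.03], "rot": [0, 0, 0], "gripper": 0.25},
    {"offset": [0, 0, 0.025], "rot": [0, 0, 0], "gripper": 0.25},
    {"offset": [0, 0, 0], "rot": [0, 0, 0], "gripper": 0.25},
    {"offset": [0, 0, 0], "rot": [0, 0, 0], "gripper": 0.25}
  ]
}}

```text
time: 13.52
position: [0.5402, 0.0155, 0.0962]
tool_rot: [0.0, 3.14, -0.0]
ft_force: [1.3, 1.4, -0.7]
grip_width: 0.375
```

```bash
python3 - <<'E'
from h import *
d=grab("scene");P=ctrl.get_state();print(P['position'],P['ft_force'])
x,y,z=P['position'];z-=.0105
d=dict(d); d["img"]=np.clip((d["img"].astype(float)/255)**.6*255*1.2,0,255).astype(np.uint8)
G=(0,255,0);Rd=(0,0,255)
R=[(ring(x,y,z+h,r),Rd) for h in(0,.016) for r in (.017,)]+[(ring(.5371,.0203,.02,.05),G)]
overlay(d,"d1.png",(305,165,370,240),8,R)
save(d,"d1r.png",(305,165,370,240),8)
E
```

```text
[0.54061748 0.01578578 0.09655791] [-0.38189945  0.68003828 -0.25088978]
```

View pics/d1.png

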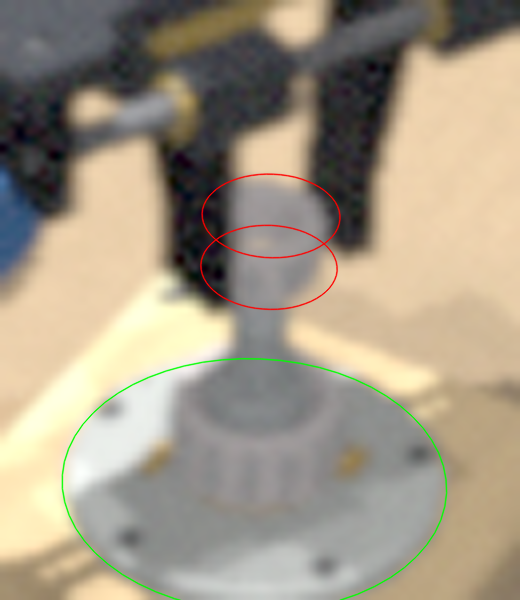

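View pics/d1r.png

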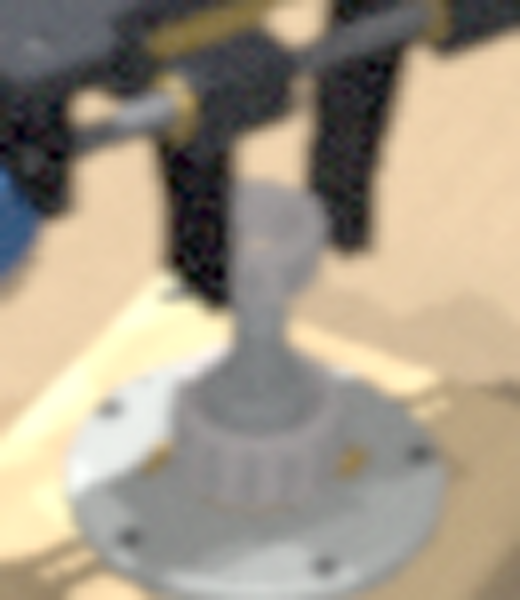

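Request:
{"api": "carry_out", "payload": {
  "rows": [
    {"offset": [0, 0, 0.008], "rot": [0, 0, 0], "gripper": 0.25},
    {"offset": [0, 0, 0.004], "rot": [0, 0, 0], "gripper": 0.25},
    {"offset": [0, 0, 0.004], "rot": [0, 0, 0], "gripper": 0.25},
    {"offset": [0, 0, 0], "rot": [0, 0, 0], "gripper": 0.25}
  ]
}}

```text
time: 14.08
position: [0.5395, 0.0165, 0.0787]
tool_rot: [0.002, -3.141, 0.0]
ft_force: [0.2, -0.1, -0.6]
grip_width: 0.373
```

```bash
python3 - <<'E'
from h import *
d=grab("scene");P=ctrl.get_state();print(P['position'],P['ft_force'],P['torque'])
d=dict(d); d["img"]=np.clip((d["img"].astype(float)/255)**.6*255*1.2,0,255).astype(np.uint8)
save(d,"d2r.png",(315,175,360,220),13)
E
```

```text
[0.53967614 0.01655464 0.07901642] [-0.10709673  0.66310687  0.38983256] [ 0.02791719 -0.02581384  0.03067247]
```

View pics/d2r.png

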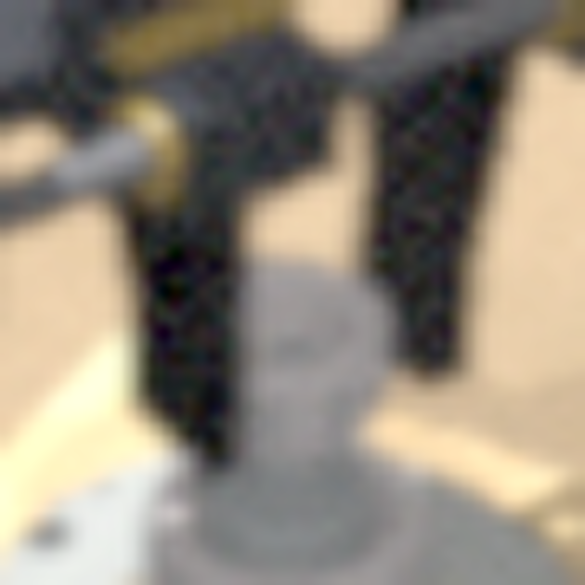

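Request:
{"api": "carry_out", "payload": {
  "rows": [
    {"offset": [0, 0, 0.004], "rot": [0, 0, 0], "gripper": 0.25},
    {"offset": [0, 0, 0.004], "rot": [0, 0, 0], "gripper": 0.25},
    {"offset": [0, 0, 0.004], "rot": [0, 0, 0], "gripper": 0.25},
    {"offset": [0, 0, 0], "rot": [0, 0, 0], "gripper": 0.25}
  ]
}}

```text
time: 14.62
position: [0.5395, 0.0166, 0.0667]
tool_rot: [0.002, -3.141, 0.0]
ft_force: [-0.1, -0.6, -0.4]
grip_width: 0.371
```

Request:
{"api": "carry_out", "payload": {
  "rows": [
    {"offset": [0, 0, 0.003], "rot": [0, 0, 0], "gripper": 0.25},
    {"offset": [0, 0, 0.002], "rot": [0, 0, 0], "gripper": 0.25},
    {"offset": [0, 0, 0.0015], "rot": [0, 0, 0], "gripper": 0.25},
    {"offset": [0, 0, 0], "rot": [0, 0, 0], "gripper": 0.25}
  ]
}}

```text
time: 15.12
position: [0.5401, 0.0166, 0.0623]
tool_rot: [-0.002, 3.141, 0.001]
ft_force: [-4.4, 0.4, 11.9]
grip_width: 0.37
```

Request:
{"api": "carry_out", "payload": {
  "rows": [
    {"offset": [0, 0, -0.0015], "rot": [0, 0, 0], "gripper": 0.25},
    {"offset": [0, 0, 0], "rot": [0, 0, 0], "gripper": 0.6},
    {"offset": [0, 0, 0], "rot": [0, 0, 0], "gripper": 0.6},
    {"offset": [0, 0, 0], "rot": [0, 0, 0], "gripper": 0.6},
    {"offset": [0, 0, -0.02], "rot": [0, 0, 0], "gripper": 0.8},
    {"offset": [0, 0, -0.04], "rot": [0, 0, 0], "gripper": 1},
    {"offset": [0, 0, -0.05], "rot": [0, 0, 0], "gripper": 1},
    {"offset": [0.02, -0.05, -0.02], "rot": [0, 0, 0], "gripper": 1},
    {"offset": [0.02, -0.05, 0], "rot": [0, 0, 0], "gripper": 1},
    {"offset": [0.02, -0.04, 0], "rot": [0, 0, 0], "gripper": 1}
  ]
}}

```text
time: 16.38
position: [0.4793, -0.1257, 0.1926]
tool_rot: [-0.0, 3.14, -0.0]
ft_force: [0.2, -0.6, 0.3]
grip_width: 0.998
```

```bash
python3 - <<'E'
from h import *
d=grab("scene");c=grab("top");print(ctrl.get_state()['position'])
save(d,"e1.png",(295,180,375,240),7);save(c,"e2.png",(330,195,395,260),8)
E
```

```text
[ 0.47762403 -0.12921604  0.19246714]
```

View pics/e1.png

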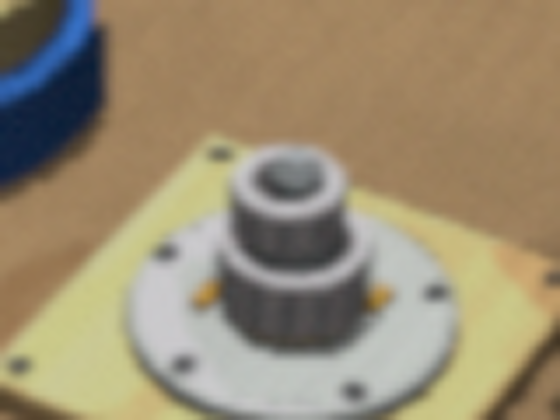

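View pics/e2.png

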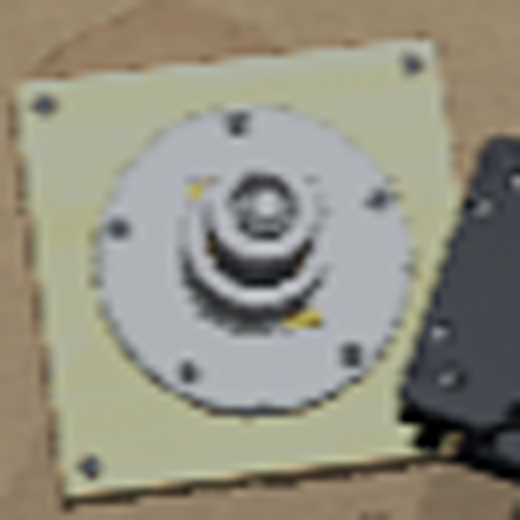

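```bash
python3 - <<'E'
from h import *
d=grab("scene");c=grab("top")
for cam,n in((d,"s"),(c,"t")):
  for G,bx,by in(("a",.5371,.0203),("b",.5395,.016)):
    pass
bs=(.5371,.0203); bt=(.5377,.0161)
G=(0,255,0);Rd=(0,0,255)
for cam,(bx,by),n,crop,sc in((d,bs,"e3.png",(295,180,375,240),9),(c,bt,"e4.png",(340,200,385,245),13)):
    overlay(cam,n,crop,sc,[(ring(bx,by,.02,.05),G),(ring(bx,by,.046,.0225),G),(ring(bx,by,.066,.017),Rd)])
E
```

```text
(no output)
```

View pics/e3.png

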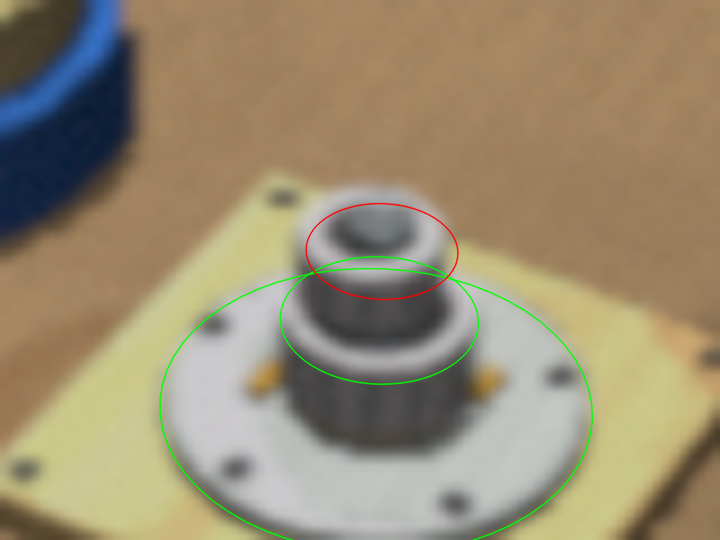

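View pics/e4.png

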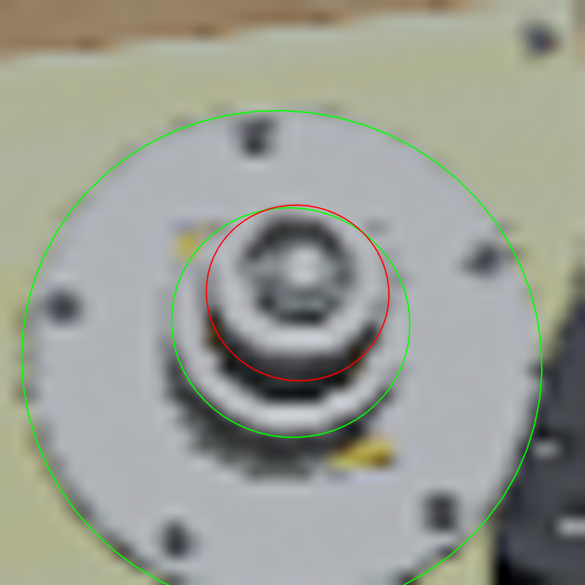

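```bash
python3 - <<'E'
from h import *
d=grab("scene");c=grab("top")
for n,cam,b in(("s",d,(.5371,.0203)),("t",c,(.5377,.0161))):
    for z in(.02,.046,.066,.070,.076): print(n,z,proj(cam,[[*b,z]])[0].round(2))
tiles=[]
def go(name,cam,box,f,z):
    b=blob(cam,box,f); print(name,np.round(b['ell'],2),b['axes'].round(1),onz(cam,*b['ell'],z).round(4))
    t=b['im'][:,:,::-1].copy(); cs,_=cv2.findContours(b['mask'],cv2.RETR_LIST,cv2.CHAIN_APPROX_NONE); cv2.drawContours(t,cs,-1,(0,0,255),1)
    tiles.append(cv2.resize(t,(250,250),interpolation=cv2.INTER_CUBIC)); return b['ell']
a=go("S sc",d,(325,197,348,213),lambda h,s,v:(s<50)&(v>120),.066)
e=go("S bore top",c,(357,213,369,227),lambda h,s,v:(v<135),.066)
e2=go("S out top",c,(352,210,375,229),lambda h,s,v:(v>150),.066)
go("flange sc",d,(305,198,370,246),lambda h,s,v:(s<35)&(v>100),.02)
go("flange top",c,(332,200,392,258),lambda h,s,v:(h>90)&(s<40)&(v>100),.02)
cv2.imwrite("pics/e5.png",np.hstack(tiles[:3]))
o1,r1=ray(d,*a);o2,r2=ray(c,*e)
A=np.c_[r1,-r2];k=np.linalg.lstsq(A,o2-o1,rcond=None)[0];p,q=o1+k[0]*r1,o2+k[1]*r2
print(p,q)
E
```

```text
s 0.02 [336.28 224.57]
s 0.046 [336.65 214.99]
s 0.066 [336.95 207.38]
s 0.07 [337.01 205.83]
s 0.076 [337.1  203.49]
t 0.02 [361.2  227.13]
t 0.046 [361.87 224.28]
t 0.066 [362.4  222.01]
t 0.07 [362.51 221.55]
t 0.076 [362.67 220.85]
S sc [336.01 212.27] [22.7 24.8] [0.5254 0.0306 0.066 ]
S bore top [362.38 220.38] [8.3 8.8] [0.5416 0.0174 0.066 ]
S out top [363.58 218.29] [27.6 29.6] [0.5476 0.0164 0.066 ]
flange sc [336.09 221.45] [40.1 46.9] [0.5455 0.015  0.02  ]
flange top [361.34 227.1 ] [37.5 39.1] [0.5379 0.0158 0.02  ]
[0.5454431  0.01616538 0.04553261] [0.54750111 0.01806961 0.04620694]
```

View pics/e5.png

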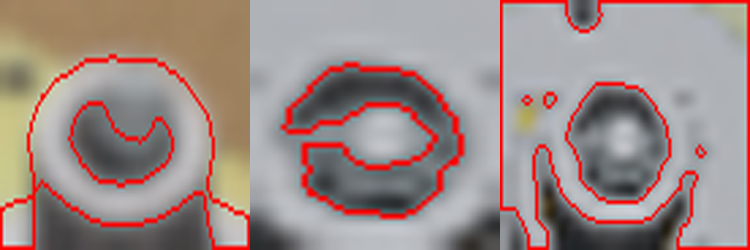

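Request:
{"api": "carry_out", "payload": {
  "rows": [
    {"offset": [-0.035, -0.028, 0], "rot": [0, 0, 0], "gripper": 1},
    {"offset": [-0.035, -0.028, 0], "rot": [0, 0, 0], "gripper": 1},
    {"offset": [0, 0, 0.03], "rot": [0, 0, 0], "gripper": 1},
    {"offset": [0, 0, 0.03], "rot": [0, 0, 0], "gripper": 1},
    {"offset": [0, 0, 0], "rot": [0, 0, 0], "gripper": 1},
    {"offset": [0, 0, 0], "rot": [0, 0, 0], "gripper": 1}
  ]
}}

```text
time: 17.42
position: [0.551, -0.1788, 0.133]
tool_rot: [-0.005, 3.141, -0.0]
ft_force: [0.2, 0.8, 1.1]
grip_width: 0.999
```

```bash
python3 - <<'E'
from h import *
d=grab("scene");print(ctrl.get_state()['position']);save(d,"f1.png",(360,100,480,220),5)
E
```

```text
[ 0.55128966 -0.17906672  0.13361293]
```

View pics/f1.png

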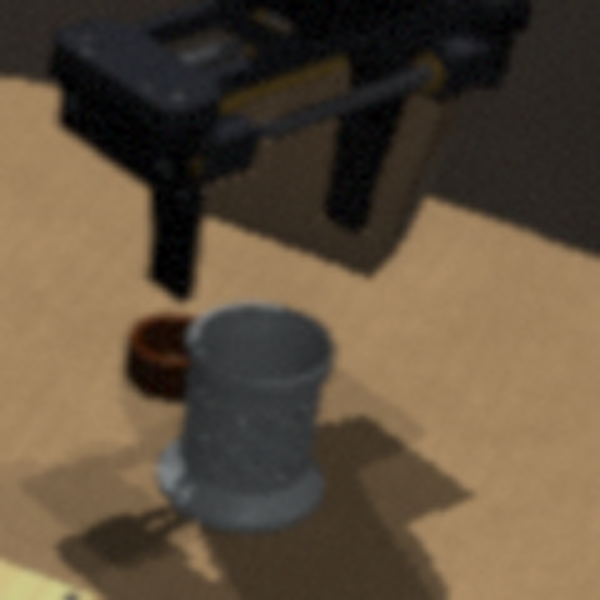

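Request:
{"api": "carry_out", "payload": {
  "rows": [
    {"offset": [0.0025, -0.007, 0.02], "rot": [0, 0, 0], "gripper": 1},
    {"offset": [0, 0, 0.03], "rot": [0, 0, 0], "gripper": 1},
    {"offset": [0, 0, 0.03], "rot": [0, 0, 0], "gripper": 1},
    {"offset": [0, 0, 0.011], "rot": [0, 0, 0], "gripper": 1},
    {"offset": [0, 0, 0], "rot": [0, 0, 0], "gripper": 1},
    {"offset": [0, 0, 0], "rot": [0, 0, 0], "gripper": 0.55},
    {"offset": [0, 0, 0], "rot": [0, 0, 0], "gripper": 0.55},
    {"offset": [0, 0, 0], "rot": [0, 0, 0], "gripper": 0.55},
    {"offset": [0, 0, 0], "rot": [0, 0, 0], "gripper": 0.55},
    {"offset": [0, 0, 0], "rot": [0, 0, 0], "gripper": 0.55}
  ],
  "grip_force": 35
}}

```text
time: 18.73
position: [0.5482, -0.1875, 0.0421]
tool_rot: [-0.001, 3.14, -0.002]
ft_force: [-0.5, -2.3, 4.7]
grip_width: 0.707
```

Request:
{"api": "carry_out", "payload": {
  "rows": [
    {"offset": [0, 0, -0.015], "rot": [0, 0, 0], "gripper": 0.55},
    {"offset": [0, 0, -0.04], "rot": [0, 0, 0], "gripper": 0.55},
    {"offset": [0, 0, -0.05], "rot": [0, 0, 0], "gripper": 0.55},
    {"offset": [0, 0.01, -0.018], "rot": [0, 0, 0], "gripper": 0.55},
    {"offset": [0.0025, 0.035, 0], "rot": [0, 0, 0], "gripper": 0.55},
    {"offset": [0.0025, 0.035, 0], "rot": [0, 0, 0], "gripper": 0.55},
    {"offset": [0.0025, 0.035, 0], "rot": [0, 0, 0], "gripper": 0.55},
    {"offset": [0.001, 0.035, 0], "rot": [0, 0, 0], "gripper": 0.55},
    {"offset": [0, 0.035, 0], "rot": [0, 0, 0], "gripper": 0.55},
    {"offset": [0, 0.0185, 0], "rot": [0, 0, 0], "gripper": 0.55}
  ]
}}

```text
time: 19.98
position: [0.5372, 0.0204, 0.1626]
tool_rot: [0.009, -3.138, -0.001]
ft_force: [0.1, -0.3, -3.3]
grip_width: 0.705
```

Request:
{"api": "carry_out", "payload": {
  "rows": [
    {"offset": [0, 0, 0], "rot": [0, 0, 0], "gripper": 0.55},
    {"offset": [0, 0, 0], "rot": [0, 0, 0], "gripper": 0.55}
  ]
}}

```text
time: 20.23
position: [0.5386, 0.0151, 0.1639]
tool_rot: [-0.001, -3.141, 0.002]
ft_force: [0.2, -0.5, -4.7]
grip_width: 0.705
```

```bash
python3 - <<'E'
from h import *
d=grab("scene");P=ctrl.get_state();print(P['position'],P['tool_rot'],P['ft_force'])
x,y,z=P['position'];z-=.042
G=(0,255,0);Rd=(0,0,255)
d=dict(d); d["img"]=np.clip((d["img"].astype(float)/255)**.6*255*1.2,0,255).astype(np.uint8)
overlay(d,"g1.png",(280,110,395,250),4.2,[(ring(x,y,z,.038),Rd),(ring(x,y,z+.078,.032),Rd),(ring(.5371,.0203,.02,.05),G)])
E
```

```text
[0.53868305 0.01488535 0.16402203] [-1.95954085e-03 -3.14129476e+00  1.51724124e-03] [-0.19431948 -0.91273323 -3.78934185]
```

View pics/g1.png

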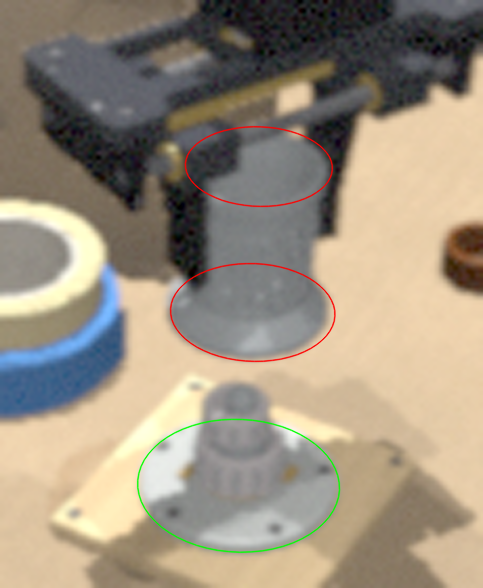

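Request:
{"api": "carry_out", "payload": {
  "rows": [
    {"offset": [-0.001, 0.001, 0.025], "rot": [0, 0, 0], "gripper": 0.55},
    {"offset": [0, 0, 0.015], "rot": [0, 0, 0], "gripper": 0.55},
    {"offset": [0, 0, 0.01], "rot": [0, 0, 0], "gripper": 0.55},
    {"offset": [0, 0, 0.008], "rot": [0, 0, 0], "gripper": 0.55},
    {"offset": [0, 0, 0.008], "rot": [0, 0, 0], "gripper": 0.55},
    {"offset": [0, 0, 0.006], "rot": [0, 0, 0], "gripper": 0.55},
    {"offset": [0, 0, 0], "rot": [0, 0, 0], "gripper": 0.55}
  ]
}}

```text
time: 21.15
position: [0.5395, 0.018, 0.0918]
tool_rot: [0.002, -3.141, 0.0]
ft_force: [-0.4, -0.7, -3.6]
grip_width: 0.705
```

Request:
{"api": "carry_out", "payload": {
  "rows": [
    {"offset": [0, -0.001, 0.005], "rot": [0, 0, 0], "gripper": 0.55},
    {"offset": [0, 0, 0.005], "rot": [0, 0, 0], "gripper": 0.55},
    {"offset": [0, 0, 0.004], "rot": [0, 0, 0], "gripper": 0.55},
    {"offset": [0, 0, 0], "rot": [0, 0, 0], "gripper": 0.55}
  ]
}}

```text
time: 21.65
position: [0.5394, 0.017, 0.0777]
tool_rot: [0.002, -3.141, 0.0]
ft_force: [-0.2, -0.1, -3.6]
grip_width: 0.706
```

Request:
{"api": "carry_out", "payload": {
  "rows": [
    {"offset": [0, 0, 0.004], "rot": [0, 0, 0], "gripper": 0.55},
    {"offset": [0, 0, 0.004], "rot": [0, 0, 0], "gripper": 0.55},
    {"offset": [0, 0, 0.003], "rot": [0, 0, 0], "gripper": 0.55},
    {"offset": [0, 0, 0], "rot": [0, 0, 0], "gripper": 0.55}
  ]
}}

```text
time: 22.15
position: [0.5395, 0.017, 0.0668]
tool_rot: [0.002, -3.141, 0.0]
ft_force: [0.2, 0.3, -4.1]
grip_width: 0.703
```

Request:
{"api": "carry_out", "payload": {
  "rows": [
    {"offset": [0, 0, 0.003], "rot": [0, 0, 0], "gripper": 0.55},
    {"offset": [0, 0, 0.0015], "rot": [0, 0, 0], "gripper": 0.55},
    {"offset": [0, 0, 0.001], "rot": [0, 0, 0], "gripper": 0.55},
    {"offset": [0, 0, 0], "rot": [0, 0, 0], "gripper": 0.55}
  ]
}}

```text
time: 22.65
position: [0.54, 0.0171, 0.0623]
tool_rot: [-0.002, 3.141, 0.001]
ft_force: [-3.0, -0.2, 2.1]
grip_width: 0.702
```

Request:
{"api": "carry_out", "payload": {
  "rows": [
    {"offset": [0, 0, 0], "rot": [0, 0, 0], "gripper": 1},
    {"offset": [0, 0, 0], "rot": [0, 0, 0], "gripper": 1},
    {"offset": [0, 0, 0], "rot": [0, 0, 0], "gripper": 1},
    {"offset": [0, 0, -0.02], "rot": [0, 0, 0], "gripper": 1},
    {"offset": [0, 0, -0.04], "rot": [0, 0, 0], "gripper": 1},
    {"offset": [0, 0, -0.05], "rot": [0, 0, 0], "gripper": 1},
    {"offset": [0, 0.04, -0.02], "rot": [0, 0, 0], "gripper": 1},
    {"offset": [0.004, 0.05, 0], "rot": [0, 0, 0], "gripper": 1},
    {"offset": [0.004, 0.05, 0], "rot": [0, 0, 0], "gripper": 1},
    {"offset": [0.004, 0.05, 0], "rot": [0, 0, 0], "gripper": 1}
  ]
}}

```text
time: 23.9
position: [0.5276, 0.2085, 0.192]
tool_rot: [-0.002, 3.14, 0.001]
ft_force: [0.9, 0.1, -0.0]
grip_width: 1.0
```

Request:
{"api": "carry_out", "payload": {
  "rows": [
    {"offset": [0.007, 0.04, 0], "rot": [0, 0, 0], "gripper": 1},
    {"offset": [0.007, 0.04, 0], "rot": [0, 0, 0], "gripper": 1},
    {"offset": [0.007, 0.04, 0], "rot": [0, 0, 0], "gripper": 1},
    {"offset": [0.007, 0.04, 0], "rot": [0, 0, 0], "gripper": 1},
    {"offset": [0, 0, 0], "rot": [0, 0, 0], "gripper": 1},
    {"offset": [0, 0, 0], "rot": [0, 0, 0], "gripper": 1}
  ]
}}

```text
time: 24.65
position: [0.4996, 0.3663, 0.1915]
tool_rot: [-0.002, 3.141, -0.001]
ft_force: [0.8, -0.7, 0.2]
grip_width: 0.996
```

```bash
python3 - <<'E'
from h import *
d=grab("scene");c=grab("top");print(ctrl.get_state()['position'])
G=(0,255,0)
x,y=.5395,.0165
overlay(d,"h1.png",(290,160,385,250),6,[(ring(x,y,.098,.032),G),(ring(x,y,.02,.038),G)]);overlay(c,"h2.png",(330,190,395,260),7,[(ring(x,y,.098,.032),G)])
save(d,"h3.png",(80,200,320,380),3.2)
E
```

```text
[0.50014775 0.36534513 0.19174026]
```

View pics/h1.png

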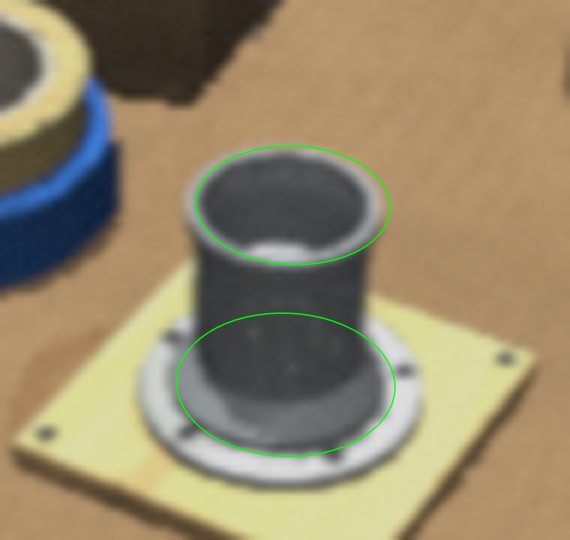

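View pics/h2.png

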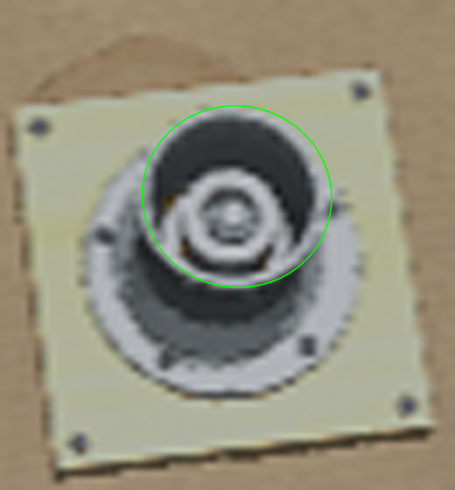

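View pics/h3.png

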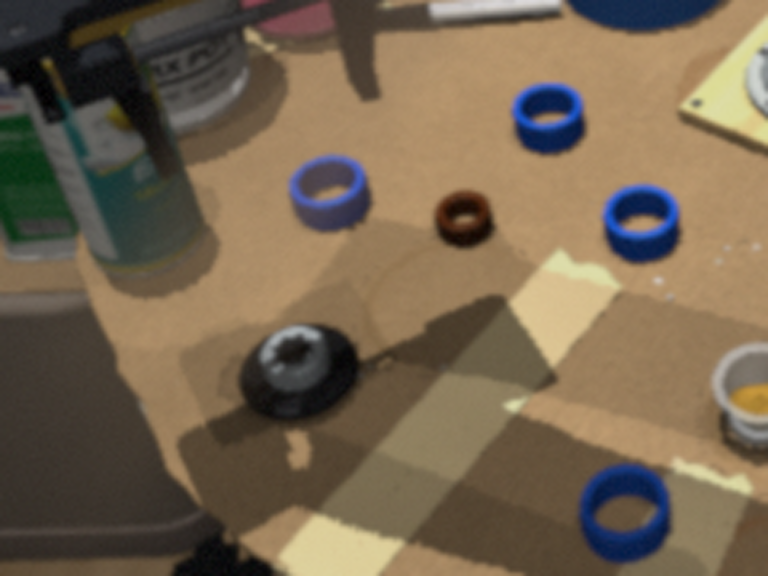

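```bash
python3 - <<'E'
from h import *
d=grab("scene");c=grab("top")
for u,v in((126,278),(140,262),(112,284)): print(onz(d,u,v,0).round(3))
save(c,"i1.png",(170,60,330,240),3.3)
save(d,"i2.png",(40,100,320,340),2.5)
E
```

```text
[0.643 0.43  0.   ]
[0.671 0.394 0.   ]
[0.642 0.456 0.   ]
```

View pics/i2.png

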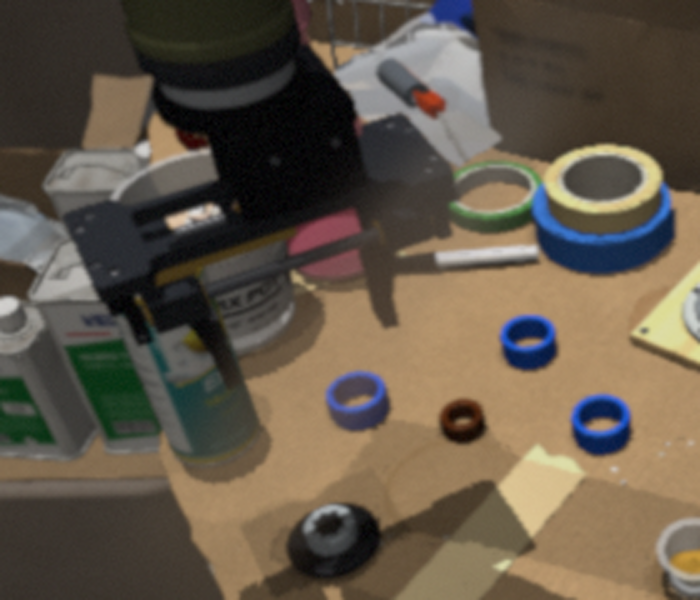

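Request:
{"api": "carry_out", "payload": {
  "rows": [
    {"offset": [0.001, 0.0215, 0.03], "rot": [0, 0, 0], "gripper": 1},
    {"offset": [0, 0, 0.04], "rot": [0, 0, 0], "gripper": 1},
    {"offset": [0, 0, 0.04], "rot": [0, 0, 0], "gripper": 1},
    {"offset": [0, 0, 0], "rot": [0, 0, 0], "gripper": 1},
    {"offset": [0, 0, 0], "rot": [0, 0, 0], "gripper": 1}
  ]
}}

```text
time: 25.48
position: [0.4994, 0.3886, 0.0835]
tool_rot: [-0.001, 3.14, 0.002]
ft_force: [0.3, 0.2, 0.5]
grip_width: 1.001
```

```bash
python3 - <<'E'
from h import *
d=grab("scene");print(ctrl.get_state()['position']);save(d,"j1.png",(110,230,250,340),5)
E
```

```text
[0.4997179  0.38907928 0.08409781]
```

View pics/j1.png

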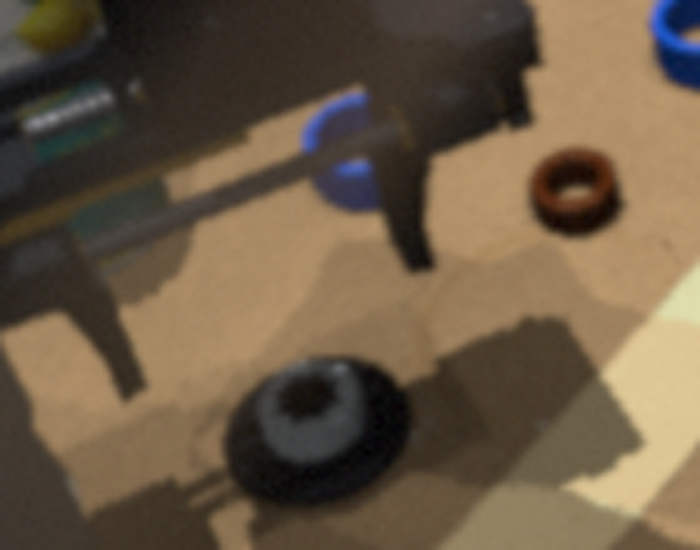

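Request:
{"api": "carry_out", "payload": {
  "rows": [
    {"offset": [0, -0.001, 0.03], "rot": [0, 0, 0], "gripper": 1},
    {"offset": [0, 0, 0.02], "rot": [0, 0, 0], "gripper": 1},
    {"offset": [0, 0, 0.0097], "rot": [0, 0, 0], "gripper": 1},
    {"offset": [0, 0, 0], "rot": [0, 0, 0], "gripper": 1},
    {"offset": [0, 0, 0], "rot": [0, 0, 0], "gripper": 0.25},
    {"offset": [0, 0, 0], "rot": [0, 0, 0], "gripper": 0.25},
    {"offset": [0, 0, 0], "rot": [0, 0, 0], "gripper": 0.25},
    {"offset": [0, 0, 0], "rot": [0, 0, 0], "gripper": 0.25},
    {"offset": [0, 0, 0], "rot": [0, 0, 0], "gripper": 0.25},
    {"offset": [0, 0, 0], "rot": [0, 0, 0], "gripper": 0.25}
  ],
  "grip_force": 25
}}

```text
time: 26.78
position: [0.4986, 0.3875, 0.0225]
tool_rot: [-0.002, 3.141, 0.0]
ft_force: [0.7, -2.7, 5.5]
grip_width: 0.403
```

Request:
{"api": "carry_out", "payload": {
  "rows": [
    {"offset": [0, 0, -0.015], "rot": [0, 0, 0], "gripper": 0.25},
    {"offset": [0, 0, -0.04], "rot": [0, 0, 0], "gripper": 0.25},
    {"offset": [0, 0, -0.05], "rot": [0, 0, 0], "gripper": 0.25},
    {"offset": [0, -0.01, -0.05], "rot": [0, 0, 0], "gripper": 0.25},
    {"offset": [-0.005, -0.04, 0], "rot": [0, 0, 0], "gripper": 0.25},
    {"offset": [-0.006, -0.04, 0], "rot": [0, 0, 0], "gripper": 0.25},
    {"offset": [-0.006, -0.04, 0], "rot": [0, 0, 0], "gripper": 0.25},
    {"offset": [-0.006, -0.04, 0], "rot": [0, 0, 0], "gripper": 0.25},
    {"offset": [-0.006, -0.04, 0], "rot": [0, 0, 0], "gripper": 0.25},
    {"offset": [-0.006, -0.04, 0], "rot": [0, 0, 0], "gripper": 0.25}
  ]
}}

```text
time: 28.02
position: [0.5335, 0.1364, 0.1776]
tool_rot: [-0.003, 3.141, 0.001]
ft_force: [-0.8, 0.4, -0.7]
grip_width: 0.384
```

Request:
{"api": "carry_out", "payload": {
  "rows": [
    {"offset": [-0.006, -0.04, 0], "rot": [0, 0, 0], "gripper": 0.25},
    {"offset": [0, -0.04, 0], "rot": [0, 0, 0], "gripper": 0.25},
    {"offset": [0, -0.025, 0], "rot": [0, 0, 0], "gripper": 0.25},
    {"offset": [0, -0.016, 0], "rot": [0, 0, 0], "gripper": 0.25},
    {"offset": [0, 0, 0], "rot": [0, 0, 0], "gripper": 0.25},
    {"offset": [0, 0, 0], "rot": [0, 0, 0], "gripper": 0.25}
  ]
}}

```text
time: 28.78
position: [0.5398, 0.0182, 0.177]
tool_rot: [-0.005, 3.142, 0.001]
ft_force: [-0.0, -0.1, -1.7]
grip_width: 0.38
```

```bash
python3 - <<'E'
from h import *
d=grab("scene");P=ctrl.get_state();print(P['position'],P['ft_force'])
x,y,z=P['position'];z-=.0225
G=(0,255,0);Rd=(0,0,255)
d=dict(d); d["img"]=np.clip((d["img"].astype(float)/255)**.6*255*1.2,0,255).astype(np.uint8)
overlay(d,"k1.png",(280,90,395,240),4,[(ring(x,y,z,.0225),Rd),(ring(x,y,z+.008,.032),Rd),(ring(.5395,.0165,.098,.032),G)])
E
```

```text
[0.53976304 0.01834367 0.17697794] [ 0.012152   -1.17634639 -1.68044396]
```

View pics/k1.png

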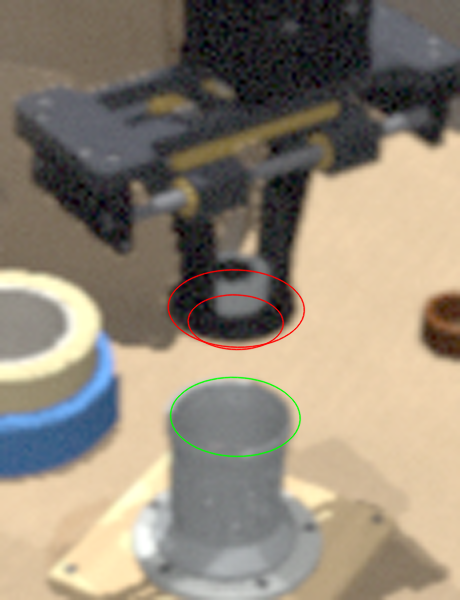

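Request:
{"api": "carry_out", "payload": {
  "rows": [
    {"offset": [0, 0, 0.025], "rot": [0, 0, 0], "gripper": 0.25},
    {"offset": [0, 0, 0.015], "rot": [0, 0, 0], "gripper": 0.25},
    {"offset": [0, 0, 0.007], "rot": [0, 0, 0], "gripper": 0.25},
    {"offset": [0, 0, 0], "rot": [0, 0, 0], "gripper": 0.25},
    {"offset": [0, 0, 0], "rot": [0, 0, 0], "gripper": 0.25}
  ]
}}

```text
time: 29.45
position: [0.5404, 0.0166, 0.1307]
tool_rot: [-0.002, 3.14, 0.0]
ft_force: [0.3, -0.6, 0.3]
grip_width: 0.379
```

```bash
python3 - <<'E'
from h import *
d=grab("scene");P=ctrl.get_state();print(P['position'],P['ft_force'])
d=dict(d); d["img"]=np.clip((d["img"].astype(float)/255)**.5*255*1.2,0,255).astype(np.uint8)
save(d,"k2.png",(300,130,370,210),8)
E
```

```text
[0.54039118 0.01654559 0.13077264] [ 0.06396504  0.00232039 -1.24739724]
```

View pics/k2.png

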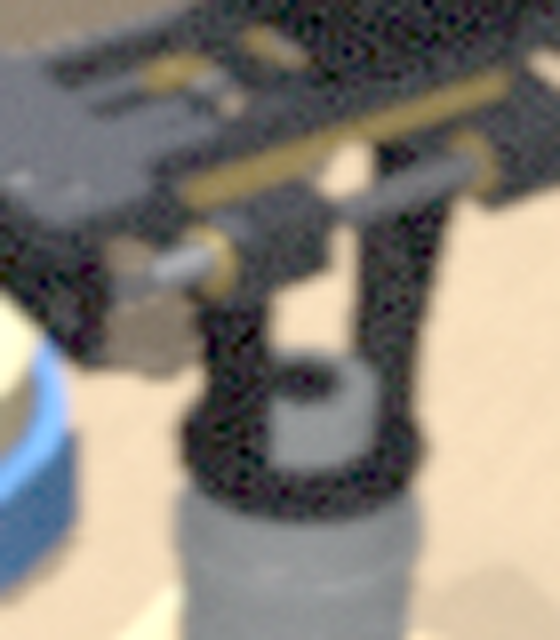

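Request:
{"api": "carry_out", "payload": {
  "rows": [
    {"offset": [0, 0, 0.006], "rot": [0, 0, 0], "gripper": 0.25},
    {"offset": [0, 0, 0.005], "rot": [0, 0, 0], "gripper": 0.25},
    {"offset": [0, 0, 0.004], "rot": [0, 0, 0], "gripper": 0.25},
    {"offset": [0, 0, 0], "rot": [0, 0, 0], "gripper": 0.25}
  ]
}}

```text
time: 30.0
position: [0.5394, 0.0165, 0.1145]
tool_rot: [0.002, -3.141, 0.0]
ft_force: [-0.6, 0.2, -1.7]
grip_width: 0.379
```

Request:
{"api": "carry_out", "payload": {
  "rows": [
    {"offset": [0, 0, 0.0015], "rot": [0, 0, 0], "gripper": 0.25},
    {"offset": [0, 0, 0.001], "rot": [0, 0, 0], "gripper": 0.25},
    {"offset": [0, 0, 0], "rot": [0, 0, 0], "gripper": 0.25}
  ]
}}

```text
time: 30.38
position: [0.5399, 0.0165, 0.1127]
tool_rot: [-0.002, 3.141, 0.0]
ft_force: [0.3, -0.2, -0.9]
grip_width: 0.383
```

Request:
{"api": "carry_out", "payload": {
  "rows": [
    {"offset": [0, 0, 0.001], "rot": [0, 0, 0], "gripper": 0.25},
    {"offset": [0, 0, 0], "rot": [0, 0, 0], "gripper": 0.25},
    {"offset": [0, 0, 0], "rot": [0, 0, 0], "gripper": 0.25}
  ]
}}

```text
time: 30.75
position: [0.54, 0.0165, 0.1126]
tool_rot: [-0.002, 3.141, 0.001]
ft_force: [-2.1, 0.7, 6.4]
grip_width: 0.382
```

Contact came at the expected height (TCP 0.1126 m). I back off slightly, release, lift and retreat.

Request:
{"api": "carry_out", "payload": {
  "rows": [
    {"offset": [0, 0, -0.001], "rot": [0, 0, 0], "gripper": 0.25},
    {"offset": [0, 0, 0], "rot": [0, 0, 0], "gripper": 0.7},
    {"offset": [0, 0, 0], "rot": [0, 0, 0], "gripper": 0.7},
    {"offset": [0, 0, 0], "rot": [0, 0, 0], "gripper": 0.7},
    {"offset": [0, 0, -0.02], "rot": [0, 0, 0], "gripper": 0.9},
    {"offset": [0, 0, -0.04], "rot": [0, 0, 0], "gripper": 1},
    {"offset": [0, 0, -0.05], "rot": [0, 0, 0], "gripper": 1},
    {"offset": [0.02, 0.05, 0], "rot": [0, 0, 0], "gripper": 1},
    {"offset": [0.02, 0.05, 0], "rot": [0, 0, 0], "gripper": 1},
    {"offset": [0.02, 0.05, 0], "rot": [0, 0, 0], "gripper": 1}
  ]
}}

```text
time: 32.0
position: [0.4789, 0.1678, 0.2228]
tool_rot: [-0.002, 3.141, 0.001]
ft_force: [0.8, 0.4, -0.2]
grip_width: 0.999
```

Request:
{"api": "carry_out", "payload": {
  "rows": [
    {"offset": [0.01, 0.05, 0], "rot": [0, 0, 0], "gripper": 1},
    {"offset": [0, 0.03, 0], "rot": [0, 0, 0], "gripper": 1},
    {"offset": [0, 0, 0], "rot": [0, 0, 0], "gripper": 1},
    {"offset": [0, 0, 0], "rot": [0, 0, 0], "gripper": 1}
  ]
}}

```text
time: 32.5
position: [0.4697, 0.2453, 0.2223]
tool_rot: [0.001, -3.142, 0.002]
ft_force: [0.6, -0.2, 0.1]
grip_width: 1.0
```

```bash
python3 - <<'E'
from h import *
d=grab("scene");c=grab("top");P=ctrl.get_state();print(P['position'],P['ft_force'])
G=(0,255,0)
x,y=.5395,.0165
overlay(d,"l1.png",(290,150,385,250),6,[(ring(x,y,.118,.017),G),(ring(x,y,.104,.032),G)])
overlay(c,"l2.png",(330,180,395,260),7,[(ring(x,y,.118,.017),G)])
b=blob(c,(355,205,375,222),lambda h,s,v:(v>120));print(b['ell'],b['axes'],onz(c,*b['ell'],.118))
b=blob(d,(320,165,350,190),lambda h,s,v:(v>120)&(s<50));print(b['ell'],b['axes'],onz(d,*b['ell'],.118))
print(proj(c,[[x,y,.118]]),proj(d,[[x,y,.118]]))
E
```

```text
[0.46994366 0.24481042 0.22249207] [-0.17681286  0.15452891 -0.67305993]
(363.5323238372803, 215.06342697143555) [13.81219864 14.48517704] [0.53917482 0.01738421 0.118     ]
(337.23930168151855, 185.23395919799805) [10.65699196 17.73943329] [0.54112221 0.01876344 0.118     ]
[[363.93621617 215.05934026]] [[338.66884673 185.28080929]]
```

View pics/l1.png

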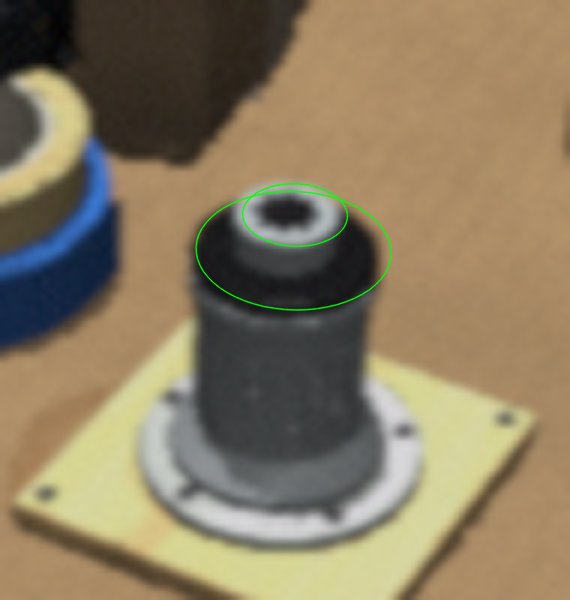

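View pics/l2.png

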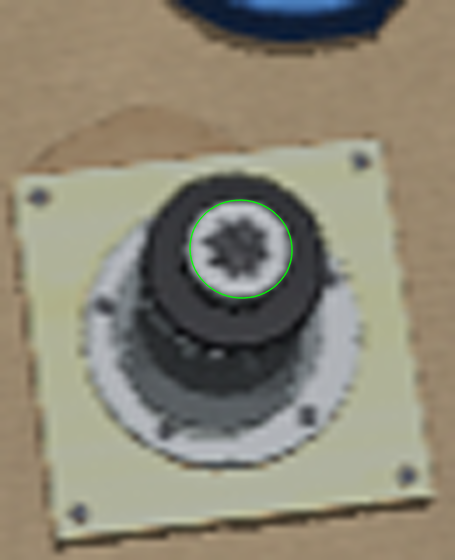

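Both views show the cap level on the rim, with its collar top matching the predicted 118 mm height. The gripper is clear, so I hand the job in.

```bash
python3 -c "
from bench import workorder
print(workorder.close_job())"
```

```text
the job is handed in; nothing more can be done
None
```

The winch is assembled on its base and handed in at about 33 s. I put on the large white bearing, then the small white bearing, then the drum with its wide end down, then the cap. I did not handle either old bearing or any look-alike. `close_job` gives no verdict, so I have only my own checks.

**Final checks:**
- **Heights:** each part met resistance within about 2 mm of its expected seated height. The small bearing was the furthest off; pictures taken after release fit it fully down.
- **Cap:** it sits level on the rim. Its collar centre measured (0.539, 0.017) in the top view and (0.541, 0.019) in the scene view, against the stem axis of about (0.5395, 0.0165) found by touch.
- **Gripper:** it was open, well clear of the work and reading no contact force.

**Disagreements:**
- **Cameras:** the two views differed by up to about 4 mm on the base position, and at first the large bearing pressed sideways on the stem with about 6 N. I centred it using the measured forces and used that axis for the rest.
- **Small bearing:** it appeared about 3.6 mm from the camera-measured flange centre in both views, more than its 2.5 mm of play. I put most of that down to the camera error. It is inside the 6 mm limit, but that margin is the least certain.

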